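# Stand a cabinet door on the finishing rack

### The job

Stand the frame-and-panel door on the finishing rack, ready for varnishing: its framed face outward, its lower edge on the base and snug against the heel bar along its whole length so that it cannot slip, and its back leaning on the cross rail, square to the rack and midway between the posts. The heel bar is already set for the angle wanted and the rack only stands on the bench, so feel for the contacts rather than shoving or dropping the door, and leave the plain panel and the things around as they are.

Things in the scene. Friction and masses are not known exactly. Their poses are not given: they have to be found in the camera images.
- door: Cabinet door of pale wood, 140 mm wide, 200 high, 15 thick, 0.2 to 0.45 kg. Front: raised frame 30 mm wide round a panel set back 5 mm; back: flat, with two dark round hinge bores. It starts upright in one slot of the stand; pinch its top edge across the 15 mm. Origin: middle of its underside; x from the framed front (-7.5 mm) to the back (+7.5 mm), y along its width, z up to its top edge.
- door_foot_left (a point): Point on the lower front edge of the door, 5 mm from its +y end (65 mm from the middle).
- door_foot_right (a point): Point on the lower front edge of the door, 5 mm from its -y end (65 mm from the middle).
- door_top (a point): Middle of the door's top edge, 200 mm above its origin.
- plain_panel: Flat plywood panel without a frame, 140 mm wide, 120 high, 15 thick, upright in the other slot of the stand, 66 mm from the door. Origin in the middle of its underside, axes as the door's. It stays where it is.
- stand: Slotted wooden stand, fixed: 112 mm (x) x 126 mm (y), 52 mm high. Two slots along its y, 19 mm wide, 40 mm deep, open at both ends, their floor at z = 12 mm, centred at x = -33 and +33 mm. Origin: middle of its underside.
- rack: Finishing rack, loose on four rubber feet, 1.8 kg; slides if pushed with more than 10 to 15 N. Plywood base 200 x 200 x 15 mm from x = -110 to +90 mm, its top at z = 20 mm; posts at y = -85 and +85 mm with front faces at x = +56 mm, tops at z = 146 mm. Origin: at bench height under the base; +x from the open front to the posts, z up. The base is flat and free between heel bar and posts.
- heel_bar_track (a point): Point on top of the base, rack x = -36, y = 0. Heel bar: wooden bar across the base, parallel to rack y, 180 mm long, 24 deep, 20 high, clamped by two wing nuts (y = -61, +61 mm, 37 mm high). Its upright rear face, which stops the door's lower front edge, stands 0 to 34 mm behind this point (rack +x), differently each time and not reported: see it or feel it. It holds over 100 N.
- rack_rail: Cross rail on which the back of the door leans: round wooden bar, 20 mm in diameter, 200 mm long, along y, fixed to the posts. Origin: its middle, on its axis, at x = +46 mm, z = 135 mm of the rack (115 mm above the base's top); axes as the rack's. Depending on the heel bar the door leans 11 to 26 degrees from upright.
- sanding_block: Dark sanding block 110 x 58 x 30 mm lying between the stand and the rack; origin in the middle of its underside. Bystander.
- offcut_1: Wood offcut 42 x 80 x 36 mm lying behind the stand; origin in the middle of its underside. Bystander.
- pliers_2: Needle-nose pliers, 160 mm long, 14 mm high, lying left of the rack; origin in the middle of its underside. Bystander.
- tape_measure: Tape measure 32 x 93 x 64 mm near the front right; origin in the middle of its underside. Bystander.

How it is judged:
By the outcome, as a careful person would: the job done as asked, in the order asked, and still so for the second after the job is handed in, with the robot touching nothing.
It also fails if it takes over 61 s, if anything falls off the work surface, if the arm or the gripper's body presses on something with over 40 N, if the wrist force passes 120 N, or if a joint passes its speed limit or range.

### The arm

A 6-joint arm with a two-finger parallel gripper is mounted at the origin on a cart in front of the work surface, level with it; the furniture and walls round the work are solid. World frame = base frame: x ahead of the robot, y to its left, z up, the work surface at z = 0. Lengths are in mm, angles in rad, forces in N, time in s.
With the tool pointing down it reaches from about 325 to 775 mm from the base axis. Payload 9.3 kg.
Tool frame: the origin (TCP) lies midway between the tips of the shut fingers; the grasp point (between the pads) lies 19 mm behind it; z points along the fingers, x is the direction in which the jaws open and shut, and the axes are right-handed (so a half turn about z gives the same grasp; the last joint's range is limited). The gripper opens to 85 mm and grips with 20 to 120 N. Pads are 22 mm wide; open, the fingers measure 114 mm over their backs; the gripper's body (76 mm by 85 mm) begins 54 mm behind the grasp point. The pads swing forward as they close: fully open they stand 13 mm farther back than shut.
Start: joints at [1.182, 0.259, 0.021, 1.334, 0, 1.418], TCP at [128.493, 534.777, 231.279] pointing down, gripper open.
Joint ranges: [-3.04, 3.04], [-0.91, 1.82], [-1.04, 1.36], [-1.92, 1.95], [-1.52, 1.45], [-3.14, 3.14]. Speed limits (rad/s): [2.22, 2.22, 2.79, 3.14, 3.14, 3.14].

### API

Orientations are given as a rotation vector (axis times angle).
In Python, from station import * gives the robot as it stands.
- The arm moves only by the tool arm_command, never from a script. Its argument "moves" is a list of rows, each a list of 3 entries, a list of its own where there are three numbers: the shift along the tool's x, y, z in mm, then the turn, a rotation vector about the tool's x, y, z in degrees, then the opening, from 0 (shut) to 1 (fully open). In form: [[[tx, ty, tz], [ax, ay, az], claw], ...]. A call has exactly 8 rows; each row shifts and turns the commanded pose from where the row before left it, along the tool's axes as they then stand; what a row does not reach is not made up. A row lasts 1/10 s, in which the tool goes at most 50 mm and 8.59 degrees, less where a joint would pass 70% of its speed; a pose out of reach is approached as far as the arm can. A call is refused whole if a number of a shift passes 50 or a number of a turn 8.59, either way. A call with a gripper value outside its range is refused whole. The fingers move at their own pace and stop on an object; "grip_force" is the grip in N (left out, the last holds). Time passes only in rows, so rows that do not move let the fingers close, or fill a call up. It gives the time, the measured TCP pose, the force and the opening at its end, in the units of the state.
- sense(): the state, without advancing time (a new reading comes with each control period).
- read_camera(name): name is "side" or "top"; returns a dict with "pixels" (384x512x3 uint8, blue, green, red), "fx", "fy", "cx", "cy" (pixels), "D" ([k1, k2, p1, p2, k3] as OpenCV has them; the pictures are not rectified), "R" (3x3) and "t" (3): a world point X has camera coordinates R X + t. Camera axes: x right, y down, z forward; pixel columns grow to the right and rows downward; lengths in mm; the calibration is good to about 2 mm. A picture is of the moment at which its call begins. There is no depth.
- job_done(): hands the job in, once; it reports no verdict.
Trained networks look in the newest picture that a camera, given by its name, has taken for a name from the list of things; names that differ only in an ending like _2 or _b are one class to them, and where a whole thing is asked for, a point or a joint stands for the part that bears it (a point fixed in the world has none). Each returns a list of dicts, best first, with "conf" (0 to 1); they miss things now and then, are a little off and sometimes report something else, mostly with a low value. They report only what shows in the picture. A call takes as long as a camera call.
- silhouettes(camera, target): "region" (384x512 bool, what is visible of it) and "position" ([column, row] in pixels, amid what is visible of it).
The state is a dict: "t": time; "joint_pos": joint angles; "joint_vel": joint speeds; "tau": joint torques, N m; "position": TCP position; "orientation": TCP orientation; "ft_force": force on the tool from outside, world axes, zero at the start; "moment": the same for the moment, N m; "finger_gap": opening from 0.0 (shut) to 1.0 (fully open).
Only numpy, scipy, OpenCV 4.12 (cv2) and the standard library are available. Lean on these libraries where they do the work, as an engineer would, in place of code of your own. Each camera call takes 0.05 s, during which the arm holds its last target.

## Working session

There is one attempt and no reset: what is moved stays moved. The work goes in short steps, Python scripts to look and compute and a tool call to move; the robot and the scene stay as the last step left them, time stands still between calls to the robot, and variables do not carry over. Pictures are saved under pics/ and viewed, and the job is handed in when it is done.

Besides the shell and the picture viewer there is one more tool, called after "Request:" as name(argument=value, ...) on one line, values as JSON. arm_command: Moves the arm, as the interface text tells. Its arguments: {"type":"object","properties":{"moves":{"type":"array"},"grip_force":{"type":"number"}},"required":["moves"]}

```bash
ls; mkdir -p pics; python3 - <<'E'
from station import *
import cv2
s=sense();print(s)
for n in("side","top"):
    c=read_camera(n);cv2.imwrite(f"pics/{n}0.png",c["pixels"]);print({k:v for k,v in c.items() if k!="pixels"})
    import pickle;pickle.dump(c,open(f"{n}0.pkl","wb"))
E
```

```text
pics
{'t': 0.0, 'joint_pos': array([1.18239165e+00, 2.59196650e-01, 2.07675271e-02, 1.33369041e+00,
       1.88048141e-05, 1.41824153e+00]), 'joint_vel': array([ 0.00075975,  0.00024124,  0.00131484,  0.0008807 , -0.00078828,
        0.00052982]), 'tau': array([-1.50295753e-03, -5.55644917e+01,  3.44524205e+01,  1.40064623e-02,
       -3.14731105e-04,  3.77905519e-05]), 'position': array([128.38863498, 534.52454494, 230.66601061]), 'orientation': array([ 2.46687064e+00,  1.94426317e+00, -1.82314871e-03]), 'ft_force': array([0.45570959, 0.09932102, 0.91765107]), 'moment': array([ 0.00334941, -0.01892877, -0.00073301]), 'finger_gap': 1.000768318947987}
{'fx': 440.3206747342273, 'fy': 440.3206747342273, 'cx': 259.98507762613457, 'cy': 193.1535048039536, 'D': array([0.03094728, 0.        , 0.        , 0.        , 0.        ]), 'R': array([[-0.99002541, -0.13966399,  0.01853794],
       [-0.1002585 ,  0.60594741, -0.78916156],
       [ 0.09898444, -0.78314858, -0.61390584]]), 't': array([ 498.46381527,  160.75800737, 1751.65196187])}
{'fx': 356.2162348332738, 'fy': 356.2162348332738, 'cx': 256.02799750271475, 'cy': 193.10935337653467, 'D': array([0.03930782, 0.        , 0.        , 0.        , 0.        ]), 'R': array([[ 0.01587927, -0.99976497,  0.01475976],
       [-0.99535731, -0.01720731, -0.09469814],
       [ 0.09492986, -0.0131875 , -0.99539661]]), 't': array([  -8.05750168,  518.28156388, 1211.25027564])}
```

View pics/side0.png

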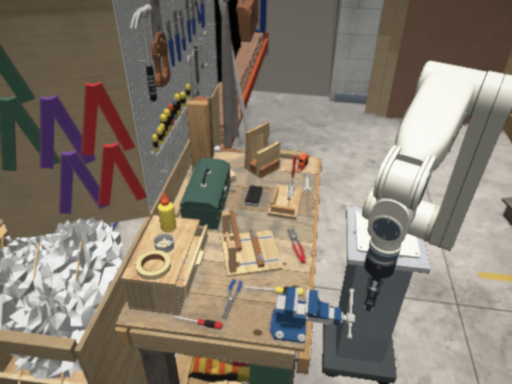

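View pics/top0.png

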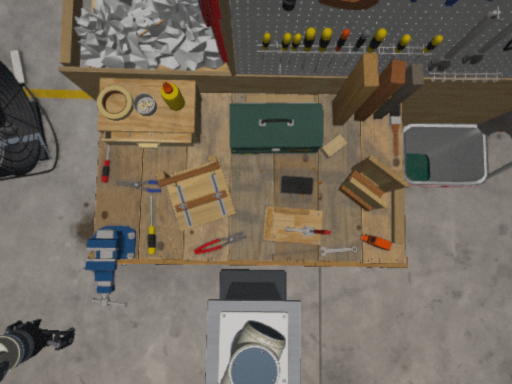

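```bash
python3 - <<'E'
from station import *
import cv2,numpy as np,pickle
out={}
for n in("side","top"):
    for k in("door","plain_panel","stand","rack","rack_rail","sanding_block","heel_bar_track"):
        r=silhouettes(n,k)
        for d in r[:3]:
            print(n,k,round(d["conf"],2),d["position"],d["region"].sum(), [ (np.where(d["region"])[i].min(),np.where(d["region"])[i].max()) for i in(1,0)])
        out[n,k]=r
pickle.dump(out,open("sil0.pkl","wb"));print(sense()["t"])
E
```

```text
side plain_panel 0.85 [270.0, 153.5] 432 [(np.int64(256), np.int64(279)), (np.int64(142), np.int64(172))]
side stand 0.74 [263.1, 172.0] 287 [(np.int64(248), np.int64(278)), (np.int64(160), np.int64(177))]
side rack 0.74 [247.2, 251.8] 2494 [(np.int64(221), np.int64(281)), (np.int64(211), np.int64(276))]
side rack 0.53 [229.8, 296.4] 219 [(np.int64(223), np.int64(241)), (np.int64(279), np.int64(316))]
side rack_rail 0.74 [235.3, 229.5] 221 [(np.int64(229), np.int64(241)), (np.int64(210), np.int64(251))]
side sanding_block 0.84 [253.1, 194.0] 295 [(np.int64(244), np.int64(261)), (np.int64(185), np.int64(206))]
side heel_bar_track 0.97 [248.1, 248.0] 2608 [(np.int64(220), np.int64(282)), (np.int64(210), np.int64(277))]
top door 0.91 [381.1, 175.0] 1066 [(np.int64(352), np.int64(408)), (np.int64(156), np.int64(192))]
top plain_panel 0.62 [363.7, 192.6] 483 [(np.int64(342), np.int64(385)), (np.int64(179), np.int64(208))]
top stand 0.71 [379.3, 173.3] 1140 [(np.int64(351), np.int64(409)), (np.int64(155), np.int64(192))]
top stand 0.7 [355.1, 197.7] 576 [(np.int64(339), np.int64(383)), (np.int64(171), np.int64(210))]
top rack 0.9 [200.8, 192.0] 3663 [(np.int64(155), np.int64(235)), (np.int64(156), np.int64(230))]
top rack_rail 0.98 [189.6, 173.6] 385 [(np.int64(158), np.int64(219)), (np.int64(164), np.int64(186))]
top sanding_block 0.65 [296.8, 184.0] 541 [(np.int64(281), np.int64(313)), (np.int64(176), np.int64(194))]
top sanding_block 0.51 [380.5, 176.0] 1066 [(np.int64(352), np.int64(407)), (np.int64(155), np.int64(192))]
top heel_bar_track 0.73 [378.6, 174.2] 1021 [(np.int64(351), np.int64(408)), (np.int64(155), np.int64(191))]
top heel_bar_track 0.65 [195.2, 192.5] 3525 [(np.int64(156), np.int64(235)), (np.int64(155), np.int64(229))]
top heel_bar_track 0.44 [363.0, 193.3] 526 [(np.int64(343), np.int64(385)), (np.int64(179), np.int64(208))]
0.8
```

```bash
python3 - <<'E'
import pickle,cv2
s=pickle.load(open("side0.pkl","rb"))["pixels"];t=pickle.load(open("top0.pkl","rb"))["pixels"]
cv2.imwrite("pics/c_top_rack.png",cv2.resize(t[145:240,145:245],None,fx=6,fy=6,interpolation=cv2.INTER_CUBIC))
cv2.imwrite("pics/c_top_stand.png",cv2.resize(t[145:220,330:415],None,fx=8,fy=8,interpolation=cv2.INTER_CUBIC))
cv2.imwrite("pics/c_side.png",cv2.resize(s[115:285,215:320],None,fx=3.5,fy=3.5,interpolation=cv2.INTER_CUBIC))
cv2.imwrite("pics/c_side2.png",cv2.resize(s[200:285,215:290],None,fx=7,fy=7,interpolation=cv2.INTER_CUBIC))
E
```

```text
(no output)
```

View pics/c_top_rack.png

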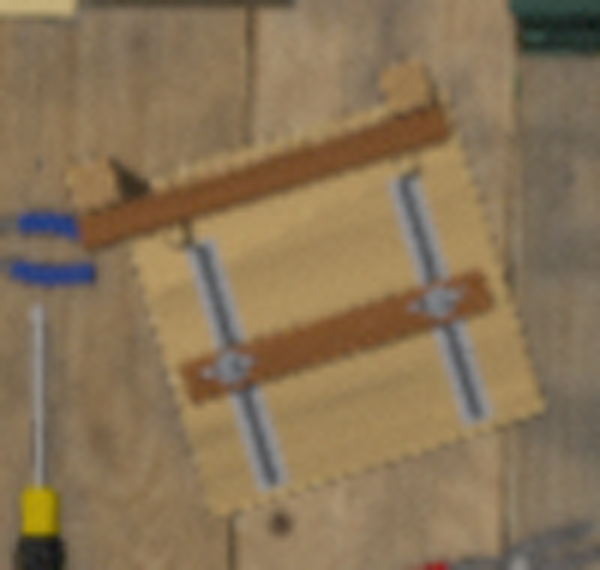

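View pics/c_top_stand.png

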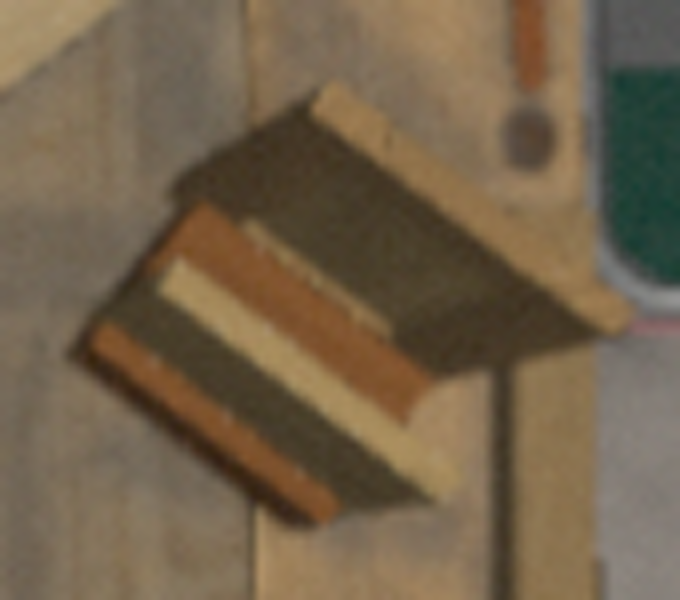

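View pics/c_side.png

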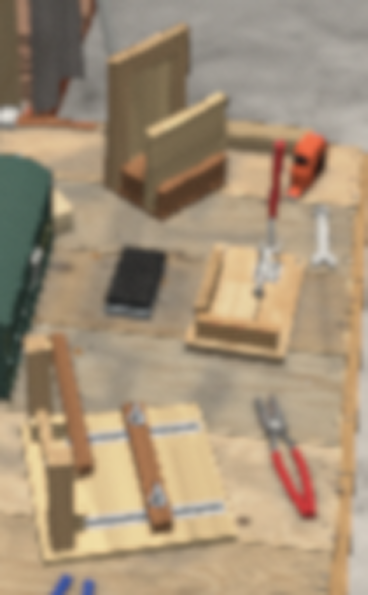

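View pics/c_side2.png

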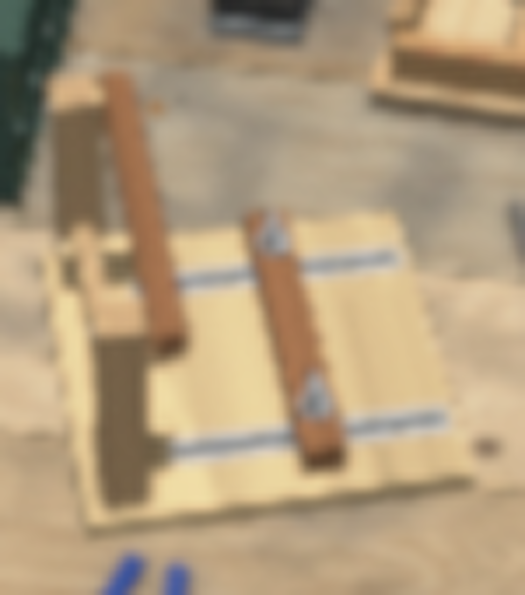

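```bash
cat >h.py <<'E'
import numpy as np,cv2,pickle
from scipy.optimize import least_squares
from scipy.spatial.transform import Rotation as Rot
def proj(c,X):
    X=np.asarray(X,float).reshape(-1,3)
    p,_=cv2.projectPoints(X,cv2.Rodrigues(c["R"])[0],c["t"],np.array([[c["fx"],0,c["cx"]],[0,c["fy"],c["cy"]],[0,0,1]]),c["D"])
    return p.reshape(-1,2)
def cen(c): return -c["R"].T@c["t"]
def ray(c,uv,z):
    K=np.array([[c["fx"],0,c["cx"]],[0,c["fy"],c["cy"]],[0,0,1]])
    n=cv2.undistortPoints(np.array([[uv]],float),K,c["D"]).ravel()
    d=c["R"].T@np.array([n[0],n[1],1]);o=cen(c)
    return o+d*(z-o[2])/d[2]
def place(p,L):  # p=x,y,yaw
    L=np.asarray(L,float);cc,ss=np.cos(p[2]),np.sin(p[2])
    return np.c_[p[0]+cc*L[...,0]-ss*L[...,1],p[1]+ss*L[...,0]+cc*L[...,1],L[...,2]]
E
python3 - <<'E'
from h import *
s=pickle.load(open("side0.pkl","rb"));t=pickle.load(open("top0.pkl","rb"))
print(cen(s),cen(t))
def e(im,a,b,c,d,f): 
    x=cv2.resize(im[a:b,c:d],None,fx=f,fy=f,interpolation=cv2.INTER_CUBIC).astype(float)
    return np.clip((x-x.min())*1.3,0,255).astype(np.uint8)
cv2.imwrite("pics/d_side.png",e(s["pixels"],118,182,238,288,9))
x=t["pixels"][150:215,335:412].astype(float);x=255*(x/255)**.5
cv2.imwrite("pics/d_top.png",cv2.resize(x.astype(np.uint8),None,fx=9,fy=9,interpolation=cv2.INTER_CUBIC))
E
```

```text
[ 336.22291858 1344.01029612 1192.97291692] [ 401.01947469   16.8359905  1254.87364439]
```

View pics/d_side.png

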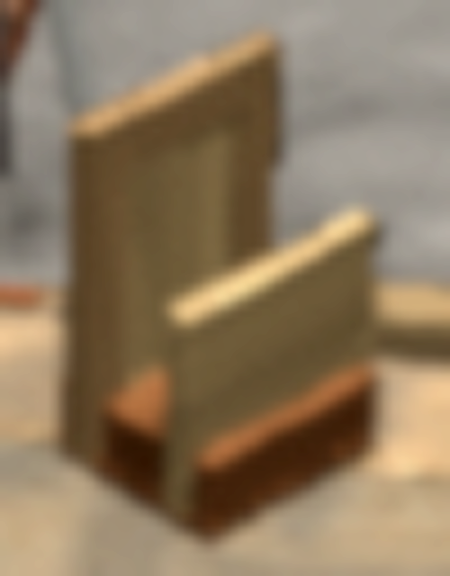

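View pics/d_top.png

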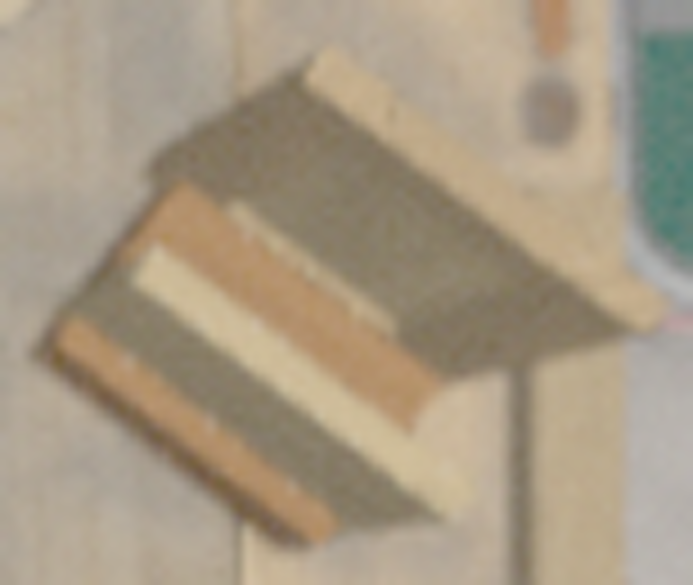

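```bash
cat >>h.py <<'E'
def refine(cams,edges,p0,place=place,rng=3.0,it=8,n=14,verbose=False,extra=None):
    """edges: list of (cam,A,B) local; search strongest gradient along normals"""
    p=np.array(p0,float)
    G={k:cv2.GaussianBlur(c["pixels"].astype(np.float32),(0,0),0.7) for k,c in cams.items()}
    for i in range(it):
        r=max(rng*(0.75**i),1.2)
        obs=[]
        for j,(k,A,B) in enumerate(edges):
            s=np.linspace(.06,.94,n)[:,None];L=np.array(A)*(1-s)+np.array(B)*s
            uv=proj(cams[k],place(p,L));d=uv[-1]-uv[0];d/=np.linalg.norm(d);nn=np.array([-d[1],d[0]])
            off=np.arange(-r,r+.01,.2)
            q=uv[:,None]+off[None,:,None]*nn
            q=q.astype(np.float32)
            def samp(sh): return cv2.remap(G[k],q[...,0]+np.float32(sh*nn[0]),q[...,1]+np.float32(sh*nn[1]),cv2.INTER_CUBIC)
            g=np.abs(samp(.6)-samp(-.6)).sum(-1)
            w=g*np.exp(-(off/r)**2*.5)
            b=w.argmax(1);ok=(g[np.arange(n),b]>12)
            # subpixel
            for m in range(n):
                if ok[m]:
                    bb=b[m];o=off[bb]
                    if 0<bb<len(off)-1:
                        a0,a1,a2=g[m,bb-1],g[m,bb],g[m,bb+1];de=a0-2*a1+a2
                        if abs(de)>1e-6:o+=.2*np.clip(.5*(a0-a2)/de,-1,1)
                    obs.append((j,k,L[m],uv[m]+o*nn,nn))
        def f(x):
            out=[]
            for k in cams:
                oo=[o for o in obs if o[1]==k]
                if not oo: continue
                P=proj(cams[k],place(x,np.array([o[2] for o in oo])))
                out.append(np.sum((P-np.array([o[3] for o in oo]))*np.array([o[4] for o in oo]),1))
            return np.concatenate(out)
        sc=np.array([1,1,.01]+[1]*(len(p)-3))
        R=least_squares(f,p,x_scale=sc,loss="soft_l1",f_scale=.4);p=R.x
    if verbose:
        rr=f(p);js=[o[0] for k in cams for o in obs if o[1]==k]
        for j,(k,A,B) in enumerate(edges):
            v=rr[np.array(js)==j];print(j,k,A,B,len(v),np.round([v.mean(),v.std()],2) if len(v) else '')
        print("rms",np.sqrt((rr**2).mean()))
    return p
E
cat >fit0.py <<'E'
from h import *
s=pickle.load(open("side0.pkl","rb"));t=pickle.load(open("top0.pkl","rb"));cams={"side":s,"top":t}
# door init: top face corners
f=lambda u,v,o,sc:((u+.5)/sc-.5+o[0],(v+.5)/sc-.5+o[1])
a=ray(t,f(312,60,(335,150),9),212);b=ray(t,f(652,317,(335,150),9),212)
print(a,b,np.linalg.norm(a-b))
m=(a+b)/2;d=(b-a)/np.linalg.norm(b-a);yaw=np.arctan2(d[0],-d[1]) # b is -y end: d=-ey ; ey=(-sin,cos)
p=[m[0],m[1],yaw];print(p)
H=212
E=[("top",(x,-70,H),(x,70,H)) for x in(-7.5,7.5)]+[("top",(-7.5,y,H),(7.5,y,H)) for y in(-70,70)]
E+=[("side",(x,-70,H),(x,70,H)) for x in(-7.5,7.5)]
E+=[("side",(-7.5,-70,150),(-7.5,-70,H)),("side",(7.5,70,40),(7.5,70,H))]
p=refine(cams,E,p,verbose=True);print("door",p,np.degrees(p[2]))
# panel
H=132
p2=[p[0]-66*np.cos(p[2]),p[1]-66*np.sin(p[2]),p[2]]
E=[(k,(x,-70,H),(x,70,H)) for x in(-7.5,7.5) for k in("top","side")]+[("top",(-7.5,y,H),(7.5,y,H)) for y in(-70,70)]
p2=refine(cams,E,p2,verbose=True);print("panel",p2,np.degrees(p2[2]),np.hypot(*(p2-p)[:2]))
# rack
o=(145,145)
fl=ray(t,f(225,513,o,6),20);fr=ray(t,f(543,408,o,6),20)
print(np.linalg.norm(fl-fr))
d=(fl-fr)/np.linalg.norm(fl-fr);yaw=np.arctan2(-d[0],d[1]);m=(fl+fr)/2
q=[m[0]+110*np.cos(yaw),m[1]+110*np.sin(yaw),yaw,15]
print(q,np.degrees(yaw))
def pl(p,L):
    L=np.array(L,float).copy();L[:,0]=np.where(L[:,0]>900,L[:,0]-1000-36+p[3],L[:,0]);return place(p,L)
E=[]
for k in("top","side"):
    E+=[(k,(-110,-100,20),(-110,100,20)),(k,(-110,-100,20),(90,-100,20))]
    E+=[(k,(1000,-90,40),(1000,90,40)),(k,(976,-90,40),(976,90,40))]
E+=[("top",(-110,100,20),(20,100,20)),("side",(-110,100,5),(90,100,5))]
E+=[("top",(36,-70,135),(36,70,135)),("top",(56,-70,135),(56,70,135)),("top",(46,-100,135),(46,-100,135.1))][:2]
E+=[("top",(1000,-90,40),(976,-90,40)),("top",(1000,90,40),(976,90,40))]
q=refine(cams,E,q,place=pl,verbose=True);print("rack",q,np.degrees(q[2]))
pickle.dump((p,p2,q),open("fit0.pkl","wb"))
# overlay
for n,c in cams.items():
    for nm,(x0,x1,y0,y1),sc in {"top":(("st",(330,415,145,220),8),("ra",(145,245,145,240),6)),"side":(("st",(235,290,115,185),8),("ra",(215,290,200,285),7))}[n]:
        im=cv2.resize(c["pixels"][y0:y1,x0:x1],None,fx=sc,fy=sc,interpolation=cv2.INTER_CUBIC)
        def ln(P,Q,pp,col,plc):
            w=proj(c,plc(pp,np.array([P,Q],float)));w=(w-[x0,y0]+.5)*sc-.5
            cv2.line(im,tuple(int(v) for v in np.round(w[0])),tuple(int(v) for v in np.round(w[1])),col,1)
        def box(x,y,z,pp,col,plc=place):
            for A in[(a,b,e) for a in x for b in y for e in z]:
                for i in range(3):
                    B=list(A);B[i]=(x,y,z)[i][1]
                    if tuple(B)!=A: ln(A,B,pp,col,plc)
        box((-7.5,7.5),(-70,70),(12,212),p,(0,0,255));box((-7.5,7.5),(-70,70),(12,132),p2,(255,0,0))
        box((-110,90),(-100,100),(5,20),q,(0,0,255),pl);box((976,1000),(-90,90),(20,40),q,(255,0,0),pl)
        box((36,56),(-100,100),(125,145),q,(0,255,0),pl)
        cv2.imwrite(f"pics/ov_{n}_{nm}.png",im)
E
python3 fit0.py
```

```text
[ 616.38376182 -331.57788476  212.        ] [ 532.81470651 -441.28583645  212.        ] 137.91164442653684
[np.float64(574.5992341657542), np.float64(-386.43186060435573), np.float64(-0.6509731596547499)]
0 top (-7.5, -70, 212) (-7.5, 70, 212) 14 [0.04 0.15]
1 top (7.5, -70, 212) (7.5, 70, 212) 10 [-0.23  0.41]
2 top (-7.5, -70, 212) (7.5, -70, 212) 14 [0.29 0.18]
3 top (-7.5, 70, 212) (7.5, 70, 212) 14 [-0.37  0.11]
4 side (-7.5, -70, 212) (-7.5, 70, 212) 14 [0.17 0.17]
5 side (7.5, -70, 212) (7.5, 70, 212) 14 [0.46 0.74]
6 side (-7.5, -70, 150) (-7.5, -70, 212) 14 [0.1  0.13]
7 side (7.5, 70, 40) (7.5, 70, 212) 14 [0.08 0.4 ]
rms 0.43383226653961815
door [ 574.0927435  -388.07397659   -0.64213175] -36.79143888543496
0 top (-7.5, -70, 132) (-7.5, 70, 132) 14 [0.08 0.13]
1 side (-7.5, -70, 132) (-7.5, 70, 132) 14 [0.21 0.2 ]
2 top (7.5, -70, 132) (7.5, 70, 132) 12 [-0.03  0.24]
3 side (7.5, -70, 132) (7.5, 70, 132) 14 [-0.28  0.43]
4 top (-7.5, -70, 132) (7.5, -70, 132) 14 [-0.07  0.41]
5 top (-7.5, 70, 132) (7.5, 70, 132) 14 [0.07 0.18]
rms 0.3258680309106481
panel [ 517.52206617 -3
[... 351 characters left out ...]
[0.17 0.24]
3 top (976, -90, 40) (976, 90, 40) 14 [0.76 0.19]
4 side (-110, -100, 20) (-110, 100, 20) 13 [-0.19  0.5 ]
5 side (-110, -100, 20) (90, -100, 20) 14 [0.11 0.66]
6 side (1000, -90, 40) (1000, 90, 40) 14 [-0.78  0.2 ]
7 side (976, -90, 40) (976, 90, 40) 14 [-0.23  0.19]
8 top (-110, 100, 20) (20, 100, 20) 14 [0.02 0.18]
9 side (-110, 100, 5) (90, 100, 5) 14 [-0.02  0.17]
10 top (36, -70, 135) (36, 70, 135) 14 [0.19 0.1 ]
11 top (56, -70, 135) (56, 70, 135) 14 [-0.01  0.22]
12 top (1000, -90, 40) (976, -90, 40) 14 [0.07 0.15]
13 top (1000, 90, 40) (976, 90, 40) 14 [0.28 0.13]
rms 0.4519329553675008
rack [5.20666102e+02 2.00335014e+02 3.31946138e-01 1.52944305e+01] 19.019112756836083
```

View overlays.

```bash
cd pics; python3 -c "
import cv2
a=cv2.imread('ov_top_ra.png');b=cv2.imread('ov_side_ra.png');cv2.imwrite('ovA.png',cv2.hconcat([cv2.resize(a,(420,400)),cv2.resize(b,(370,400))]))
a=cv2.imread('ov_top_st.png');b=cv2.imread('ov_side_st.png');cv2.imwrite('ovB.png',cv2.hconcat([cv2.resize(a,(450,400)),cv2.resize(b,(340,400))]))"
```

```text
(no output)
```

View pics/ovA.png

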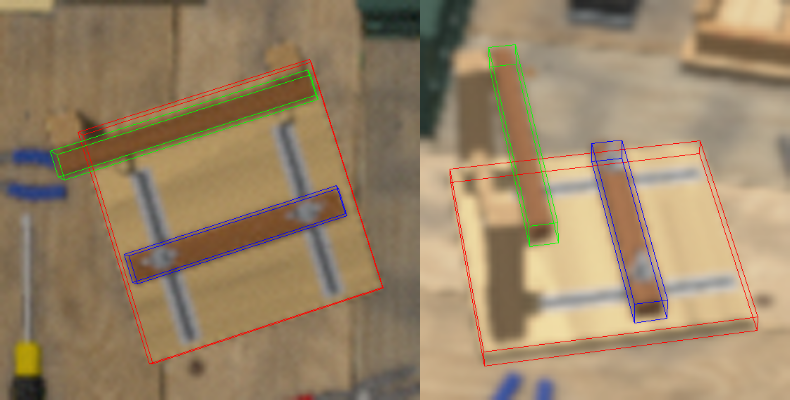

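View pics/ovB.png

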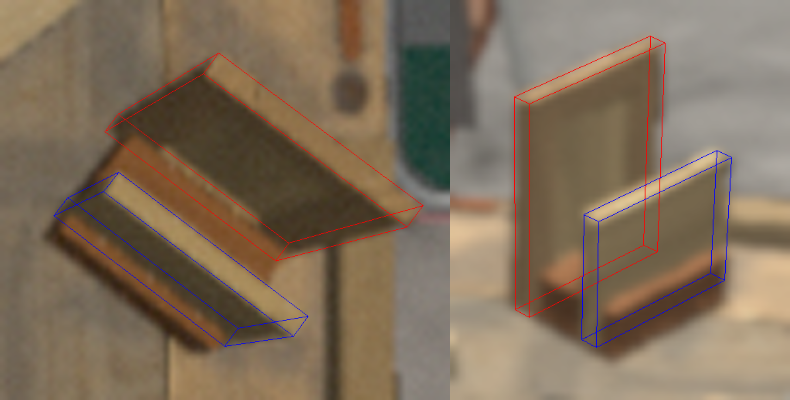

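```bash
cat >plan.py <<'E'
from h import *
def Rdown(yaw,tilt=0.):
    "tool x along yaw, pointing down, then tilted about world/rack y by tilt (top to +x)"
    Rz=Rot.from_euler('z',yaw);M=Rot.from_matrix(np.array([[1,0,0],[0,-1,0],[0,0,-1.]]))
    return Rz*Rot.from_euler('y',tilt)*M
def rows(p,R,targets,claw,q=.5):
    p=np.array(p,float);out=[]
    for tp,tR in targets:
        t=np.round(R.inv().apply(np.array(tp)-p)/q)*q
        a=np.round(np.degrees((R.inv()*tR).as_rotvec())/q)*q
        out.append([t.tolist(),a.tolist(),claw])
        p=p+R.apply(t);R=R*Rot.from_rotvec(np.radians(a))
    return out
def show(o):
    for i in range(0,len(o),8): print(str(o[i:i+8]).replace(".0,",",").replace(".0]","]").replace("-0,","0,").replace("-0]","0]").replace(" ",""))
def now():
    from station import sense
    s=sense();return s,s["position"],Rot.from_rotvec(s["orientation"])
E
python3 - <<'E'
from plan import *
p,p2,q=pickle.load(open("fit0.pkl","rb"))
s,P,R=now()
N=32;T=[]
az0,az1=np.arctan2(P[1],P[0]),np.arctan2(p[1],p[0]);r0,r1=np.hypot(*P[:2]),np.hypot(*p[:2])
R1=Rdown(p[2]);dr=(R.inv()*R1).as_rotvec();print(np.degrees(dr))
for i in range(1,N+1):
    u=i/N;u=u*u*(3-2*u)*.3+u*.7
    a=az0+(az1-az0)*u;r=r0+(r1-r0)*u;z=P[2]+(300-P[2])*min(1,u*2)
    T.append(([r*np.cos(a),r*np.sin(a),z],R*Rot.from_rotvec(dr*u)))
show(rows(P,R,T,1))
E
```

```text
[2.12825282e-03 2.12266557e-03 1.13279935e+02]
[[[2.5,24.5,-3],[0,0,2.5],1],[[3,26,-3.5],[0,0,3],1],[[3,28,-3.5],[0,0,3],1],[[3.5,29.5,-4],[0,0,3],1],[[3.5,31.5,-3.5],[0,0,3],1],[[3.5,33,-4.5],[0,0,3.5],1],[[3.5,34.5,-4],[0,0,3.5],1],[[4,36,-4.5],[0,0,3.5],1]]
[[[3.5,37,-4.5],[0,0,4],1],[[4.5,38,-4.5],[0,0,3.5],1],[[4,39.5,-5],[0,0,4],1],[[4,40.5,-4.5],[0,0,4],1],[[4.5,41,-5],[0,0,4],1],[[4.5,42,-5],[0,0,4],1],[[4.5,42.5,-5],[0,0,4],1],[[4.5,42.5,-4.5],[0,0,4],1]]
[[[4.5,43.5,0],[0,0,4],1],[[4.5,43.5,0],[0,0,4.5],1],[[5,43.5,0],[0,0,4],1],[[5,43.5,0],[0,0,4],1],[[5,43.5,0],[0,0,3.5],1],[[4.5,43,0],[0,0,4],1],[[5,42,0],[0,0,4],1],[[5,42,0],[0,0,3.5],1]]
[[[4.5,41,0],[0,0,4],1],[[5,39.5,0],[0,0,3.5],1],[[5,39,0],[0,0,3],1],[[4.5,37.5,0],[0,0,3.5],1],[[4.5,35.5,0],[0,0,3],1],[[4.5,34.5,0],[0,0,3],1],[[4,32,0],[0,0,2.5],1],[[4,30.5,0],[0,0,3],1]]
```

Request:
arm_command(moves=[[[2.5, 24.5, -3], [0, 0, 2.5], 1], [[3, 26, -3.5], [0, 0, 3], 1], [[3, 28, -3.5], [0, 0, 3], 1], [[3.5, 29.5, -4], [0, 0, 3], 1], [[3.5, 31.5, -3.5], [0, 0, 3], 1], [[3.5, 33, -4.5], [0, 0, 3.5], 1], [[3.5, 34.5, -4], [0, 0, 3.5], 1], [[4, 36, -4.5], [0, 0, 3.5], 1]], grip_force=40)

```text
t: 1.6
position: [359.8, 457.6, 261.8]
orientation: [-2.831, -1.362, 0.0]
ft_force: [-0.1, 0.0, -0.1]
finger_gap: 0.999
```

Request:
arm_command(moves=[[[3.5, 37, -4.5], [0, 0, 4], 1], [[4.5, 38, -4.5], [0, 0, 3.5], 1], [[4, 39.5, -5], [0, 0, 4], 1], [[4, 40.5, -4.5], [0, 0, 4], 1], [[4.5, 41, -5], [0, 0, 4], 1], [[4.5, 42, -5], [0, 0, 4], 1], [[4.5, 42.5, -5], [0, 0, 4], 1], [[4.5, 42.5, -4.5], [0, 0, 4], 1]])

```text
t: 2.4
position: [580.4, 223.8, 299.8]
orientation: [-3.095, -0.541, 0.0]
ft_force: [0.6, 0.9, 0.1]
finger_gap: 1.002
```

Request:
arm_command(moves=[[[4.5, 43.5, 0], [0, 0, 4], 1], [[4.5, 43.5, 0], [0, 0, 4.5], 1], [[5, 43.5, 0], [0, 0, 4], 1], [[5, 43.5, 0], [0, 0, 4], 1], [[5, 43.5, 0], [0, 0, 3.5], 1], [[4.5, 43, 0], [0, 0, 4], 1], [[5, 42, 0], [0, 0, 4], 1], [[5, 42, 0], [0, 0, 3.5], 1]])

```text
t: 3.2
position: [652.3, -111.3, 299.4]
orientation: [-3.125, 0.319, 0.0]
ft_force: [0.4, 0.8, 0.3]
finger_gap: 0.998
```

Request:
arm_command(moves=[[[4.5, 41, 0], [0, 0, 4], 1], [[5, 39.5, 0], [0, 0, 3.5], 1], [[5, 39, 0], [0, 0, 3], 1], [[4.5, 37.5, 0], [0, 0, 3.5], 1], [[4.5, 35.5, 0], [0, 0, 3], 1], [[4.5, 34.5, 0], [0, 0, 3], 1], [[4, 32, 0], [0, 0, 2.5], 1], [[4, 30.5, 0], [0, 0, 3], 1]])

```text
t: 4.0
position: [573.4, -389.7, 299.5]
orientation: [-2.978, 1.0, 0.0]
ft_force: [-0.3, -0.3, -0.1]
finger_gap: 0.999
```

Request:
arm_command(moves=[[[0, -1.5, 15], [0, 0, 0], 0.7], [[0, 0, 20], [0, 0, 0], 0.7], [[0, 0, 20], [0, 0, 0], 0.7], [[0, 0, 20], [0, 0, 0], 0.7], [[0, 0, 20], [0, 0, 0], 0.7], [[0, 0, 15], [0, 0, 0], 0.7], [[0, 0, 9.5], [0, 0, 0], 0.7], [[0, 0, 0], [0, 0, 0], 0.7]])

```text
t: 4.8
position: [574.6, -386.8, 178.9]
orientation: [-2.978, 0.997, 0.003]
ft_force: [0.2, -0.2, 0.7]
finger_gap: 0.7
```

```bash
python3 - <<'E'
from station import *
from plan import *
for n,(x0,x1,y0,y1) in {"top":(320,420,130,220),"side":(225,300,70,185)}.items():
    c=read_camera(n);pickle.dump(c,open(f"{n}1.pkl","wb"))
    cv2.imwrite(f"pics/g_{n}.png",cv2.resize(c["pixels"][y0:y1,x0:x1],None,fx=5,fy=5,interpolation=cv2.INTER_CUBIC))
s,P,R=now();print(s["t"],P,R.as_matrix().round(4),s["ft_force"])
E
cd pics; python3 -c "
import cv2
a=cv2.imread('g_top.png');b=cv2.imread('g_side.png');cv2.imwrite('g.png',cv2.hconcat([cv2.resize(a,(440,400)),cv2.resize(b,(260,400))]))"
```

```text
4.9 [ 575.1236229  -387.1984505   180.84692273] [[ 7.985e-01 -6.019e-01  4.000e-04]
 [-6.019e-01 -7.985e-01 -4.000e-04]
 [ 5.000e-04  1.000e-04 -1.000e+00]] [0.26909614 0.20647404 0.42559613]
```

View pics/g.png

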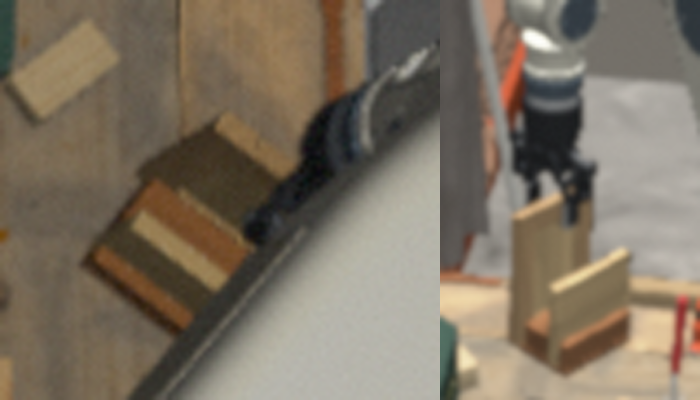

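Request:
arm_command(moves=[[[0, 0, 0], [0, 0, 0], 0.4], [[0, 0, 0], [0, 0, 0], 0.3], [[0, 0, 0], [0, 0, 0], 0.22], [[0, 0, 0], [0, 0, 0], 0.1], [[0, 0, 0], [0, 0, 0], 0], [[0, 0, 0], [0, 0, 0], 0], [[0, 0, 0], [0, 0, 0], 0], [[0, 0, 0], [0, 0, 0], 0]], grip_force=50)

```text
t: 5.7
position: [575.2, -387.2, 180.9]
orientation: [2.979, -0.997, 0.002]
ft_force: [0.7, -0.1, 5.5]
finger_gap: 0.165
```

Request:
arm_command(moves=[[[0, 0, -3], [0, 0, 0], 0], [[0, 0, -7], [0, 0, 0], 0], [[0, 0, -12], [0, 0, 0], 0], [[0, 0, -15], [0, 0, 0], 0], [[0, 0, -20], [0, 0, 0], 0], [[0, 0, -25], [0, 0, 0], 0], [[0, 0, -25], [0, 0, 0], 0], [[0, 0, -15], [0, 0, 0], 0]])

```text
t: 6.5
position: [574.9, -387.0, 305.2]
orientation: [2.978, -0.997, 0.003]
ft_force: [0.4, 0.2, -3.4]
finger_gap: 0.163
```

```bash
python3 - <<'E'
from station import *
from plan import *
for n,(x0,x1,y0,y1) in {"top":(320,420,130,220),"side":(225,300,70,185)}.items():
    c=read_camera(n);pickle.dump(c,open(f"{n}2.pkl","wb"))
    cv2.imwrite(f"pics/g_{n}.png",cv2.resize(c["pixels"][y0:y1,x0:x1],None,fx=5,fy=5,interpolation=cv2.INTER_CUBIC))
s,P,R=now();print(s["t"],P,s["ft_force"],s["moment"],s["finger_gap"],s["joint_pos"])
E
cd pics; python3 -c "
import cv2
a=cv2.imread('g_top.png');b=cv2.imread('g_side.png');cv2.imwrite('g2.png',cv2.hconcat([cv2.resize(a,(440,400)),cv2.resize(b,(260,400))]))"
```

```text
6.6 [ 575.26436942 -387.32735936  305.28940377] [ 0.09944232  0.66652157 -3.11376065] [0.00497626 0.03971316 0.034554  ] 0.16800778708895658 [-7.13410277e-01  5.25762606e-01  6.24556598e-01  1.66552020e+00
 -3.14596092e-05  1.50329357e+00]
```

View pics/g2.png

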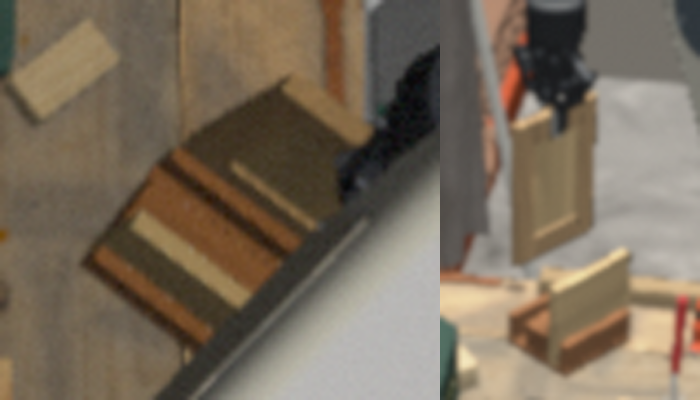

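```bash
cat >fit2.py <<'E'
from plan import *
cams={"side":pickle.load(open("side2.pkl","rb")),"top":pickle.load(open("top2.pkl","rb"))}
P=np.array([575.1,-387.2,305.2]);yaw=-0.6451
def pl(p,L):
    L=np.array(L,float);r=place(p,L);r[:,2]+=p[3]; return r
E=[("side",(-7.5,-70,200),(-7.5,-25,200)),("side",(-7.5,30,200),(-7.5,70,200)),
("side",(-7.5,-70,0),(-7.5,-70,160)),("side",(-7.5,70,0),(-7.5,70,200)),("side",(-7.5,-70,0),(-7.5,70,0)),("side",(7.5,70,0),(7.5,70,195)),
("top",(-7.5,10,200),(-7.5,70,200)),("top",(7.5,15,200),(7.5,70,200)),("top",(-7.5,70,200),(7.5,70,200)),("top",(-7.5,-10,0),(-7.5,70,0))]
for dz in(0,3):
    p=refine(cams,E,[P[0],P[1],yaw,P[2]-169+dz],place=pl,verbose=dz==0)
    print(p,np.degrees(p[2]-yaw))
    d=p[:2]-P[:2];c,s=np.cos(p[2]),np.sin(p[2]);print("door origin rel TCP in door axes x,y,z",c*d[0]+s*d[1],-s*d[0]+c*d[1],p[3]-P[2])
E
python3 fit2.py
```

```text
0 side (-7.5, -70, 200) (-7.5, -25, 200) 14 [-0.4   0.77]
1 side (-7.5, 30, 200) (-7.5, 70, 200) 14 [0.23 0.09]
2 side (-7.5, -70, 0) (-7.5, -70, 160) 14 [-0.15  0.3 ]
3 side (-7.5, 70, 0) (-7.5, 70, 200) 14 [1.07 0.15]
4 side (-7.5, -70, 0) (-7.5, 70, 0) 14 [-0.32  0.15]
5 side (7.5, 70, 0) (7.5, 70, 195) 14 [-0.3   0.27]
6 top (-7.5, 10, 200) (-7.5, 70, 200) 14 [0.33 0.18]
7 top (7.5, 15, 200) (7.5, 70, 200) 12 [0.3  0.61]
8 top (-7.5, 70, 200) (7.5, 70, 200) 14 [-0.13  0.43]
9 top (-7.5, -10, 0) (-7.5, 70, 0) 14 [-0.46  0.15]
rms 0.5832472788448362
[ 575.99725156 -384.52075321   -0.62206997  138.53711705] 1.3195235950554751
door origin rel TCP in door axes x,y,z -0.8320739770994269 2.70019936857036 -166.66288294937425
[ 575.982566   -384.66698802   -0.62421939  138.33971356] 1.1963709079502916
door origin rel TCP in door axes x,y,z -0.7643230763817476 2.5711636768492387 -166.86028644336682
```

```bash
cat >>plan.py <<'E'
RACK=pickle.load(open("fit0.pkl","rb"))[2]
YO=0.6;ZO=168.
def tcp_from_foot(xf,zb,tilt,y=0.,yaw=None,rack=RACK):
    """xf: rack x of front lower edge; zb: world z of back lower edge; returns TCP,R"""
    yaw=rack[2] if yaw is None else yaw
    D=Rot.from_euler('z',rack[2]);c,s=np.cos(tilt),np.sin(tilt)
    # origin O in rack: front edge O+Ry(-7.5,0,0)=O+(-7.5c,0,7.5s); back: O+(7.5c,0,-7.5s)
    O=np.array([xf+7.5*c,y,zb+7.5*s])
    T=O+np.array([ZO*s,0,ZO*c])
    W=D.apply(T)+np.array([rack[0],rack[1],0]);R=Rdown(yaw,tilt)
    W=W-Rot.from_euler('z',yaw).apply([0,YO,0])
    return W,R
E
python3 - <<'E'
from plan import *
h=-36+RACK[3];print(h)
s,P,R=now()
Tp,TR=tcp_from_foot(h+8,165,np.radians(12));print(Tp,np.hypot(*Tp[:2]))
N=24;T=[]
az0,az1=np.arctan2(P[1],P[0]),np.arctan2(Tp[1],Tp[0]);r0,r1=np.hypot(*P[:2]),np.hypot(*Tp[:2])
dr=(R.inv()*TR).as_rotvec();print(np.degrees(dr))
for i in range(1,N+1):
    u=i/N;u=u*u*(3-2*u)
    a=az0+(az1-az0)*u;r=r0+(r1-r0)*u;z=P[2]+(Tp[2]-P[2])*min(1,u*2)
    T.append(([r*np.cos(a),r*np.sin(a),z],R*Rot.from_rotvec(dr*u)))
show(rows(P,R,T,0))
E
```

```text
-20.705569529429653
[548.80766737 209.40078873 330.8881346 ] 587.3998179129845
[ -5.73745267 -11.23194459 -55.83225746]
[[[-0.5,-3.5,-0.5],[0,0,-0.5],0],[[-2.5,-9.5,-0.5],[0,0,-0.5],0],[[-3.5,-15,-1],[0,-0.5,-1.5],0],[[-4.5,-20.5,-2],[-0.5,-0.5,-1.5],0],[[-6,-24.5,-2],[0,-0.5,-2.5],0],[[-6.5,-28,-2],[-0.5,-0.5,-2],0],[[-8,-31.5,-3],[0,-0.5,-3],0],[[-8,-33.5,-3],[-0.5,-0.5,-3],0]]
[[[-9,-36,-3],[-0.5,-0.5,-3],0],[[-9.5,-36.5,-3.5],[0,-0.5,-3.5],0],[[-9.5,-37.5,-3.5],[-0.5,-1,-3.5],0],[[-10,-38,-3],[-0.5,-0.5,-3.5],0],[[-9.5,-37.5,-0.5],[0,-1,-3.5],0],[[-9,-36.5,0.5],[-0.5,-0.5,-3.5],0],[[-8.5,-35,0.5],[-0.5,-0.5,-3],0],[[-8.5,-33.5,0],[-0.5,-1,-3.5],0]]
[[[-7.5,-31,0.5],[0,-0.5,-3],0],[[-7,-28,1],[-0.5,-0.5,-2.5],0],[[-6,-25.5,0.5],[0,-0.5,-2.5],0],[[-5,-21.5,1],[-0.5,-0.5,-2],0],[[-4.5,-17.5,0.5],[0,-0.5,-2],0],[[-3,-13,0.5],[0,0,-1],0],[[-2,-8,0.5],[0,0,-1],0],[[-0.5,-3,0],[-0.5,-0.5,-0.5],0]]
```

```bash
python3 - <<'E'
from plan import *
t=pickle.load(open("top0.pkl","rb"));s=pickle.load(open("side0.pkl","rb"))
for uv in((232,153),(322,153),(232,105),(322,105)): print([ray(t,uv,z).round() for z in(0,100)])
for uv in((228,165),(218,222),(185,222),(208,160)): print([ray(s,uv,z).round() for z in(0,60,100,150)])
h=-36+RACK[3]
s,P,R=now()
Tp,TR=tcp_from_foot(h+8,165,np.radians(12))
N=24;T=[]
az0,az1=np.arctan2(P[1],P[0]),np.arctan2(Tp[1],Tp[0]);r0,r1=np.hypot(*P[:2]),np.hypot(*Tp[:2])
dr=(R.inv()*TR).as_rotvec()
for i in range(1,N+1):
    u=i/N;u=u*u*(3-2*u)
    a=az0+(az1-az0)*u;r=r0+(r1-r0)*u-70*np.sin(np.pi*u);z=P[2]+(Tp[2]-P[2])*min(1,u*2)
    T.append(([r*np.cos(a),r*np.sin(a),z],R*Rot.from_rotvec(dr*u)))
show(rows(P,R,T,0))
E
```

```text
[array([663.,  88.,   0.]), array([642.,  83., 100.])]
[array([ 669., -234.,    0.]), array([ 648., -214.,  100.])]
[array([839.,  92.,   0.]), array([804.,  86., 100.])]
[array([ 845., -234.,    0.]), array([ 810., -214.,  100.])]
[array([ 711., -371.,    0.]), array([ 692., -284.,   60.]), array([ 679., -227.,  100.]), array([ 664., -155.,  150.])]
[array([670.,  39.,   0.]), array([653., 104.,  60.]), array([642., 148., 100.]), array([628., 203., 150.])]
[array([802.,  60.,   0.]), array([778., 125.,  60.]), array([763., 168., 100.]), array([743., 221., 150.])]
[array([ 815., -397.,    0.]), array([ 791., -309.,   60.]), array([ 775., -251.,  100.]), array([ 755., -178.,  150.])]
[[[-2,-3.5,-0.5],[0,0,-0.5],0],[[-5,-9,-0.5],[0,0,-0.5],0],[[-8.5,-15,-1.5],[0,-0.5,-1.5],0],[[-11.5,-19,-1.5],[-0.5,-0.5,-1.5],0],[[-14,-23.5,-2],[0,-0.5,-2.5],0],[[-15,-26.5,-2],[-0.5,-0.5,-2],0],[[-17,-28.5,-2.5],[0,-0.5,-3],0],[[-17,-31,-2.5],[-0.5,-0.5,-3],0]]
[[[-16.5,-32,-2.5],[-0.5,-0.5,-3],0],[[-15,-33,-3],[0,-0.5,-3.5],0],[[-13.5,-33,-3],[-0.5,-1,-3.5],0],[[-10.5,-33.5,-3],[-0.5,-0.5,-3.5],0],[[-8,-33.5,-0.5],[0,-1,-3.5],0],[[-4.5,-33,0],[-0.5,-0.5,-3.5],0],[[-2.5,-32,-0.5],[-0.5,-0.5,-3],0],[[-0.5,-31,-0.5],[-0.5,-1,-3.5],0]]
[[[1,-29,-1],[0,-0.5,-3],0],[[2.5,-27,-1],[-0.5,-0.5,-2.5],0],[[2.5,-24.5,-0.5],[0,-0.5,-2.5],0],[[2.5,-21.5,-1],[-0.5,-0.5,-2],0],[[2.5,-17,-0.5],[0,-0.5,-2],0],[[2,-13.5,-0.5],[0,0,-1],0],[[1.5,-8,-0.5],[0,0,-1],0],[[0.5,-3,0],[-0.5,-0.5,-0.5],0]]
```

Request:
arm_command(moves=[[[-2, -3.5, -0.5], [0, 0, -0.5], 0], [[-5, -9, -0.5], [0, 0, -0.5], 0], [[-8.5, -15, -1.5], [0, -0.5, -1.5], 0], [[-11.5, -19, -1.5], [-0.5, -0.5, -1.5], 0], [[-14, -23.5, -2], [0, -0.5, -2.5], 0], [[-15, -26.5, -2], [-0.5, -0.5, -2], 0], [[-17, -28.5, -2.5], [0, -0.5, -3], 0], [[-17, -31, -2.5], [-0.5, -0.5, -3], 0]])

```text
t: 7.4
position: [578.2, -204.9, 315.8]
orientation: [3.074, -0.605, -0.093]
ft_force: [1.5, 0.5, -3.2]
finger_gap: 0.168
```

Request:
arm_command(moves=[[[-16.5, -32, -2.5], [-0.5, -0.5, -3], 0], [[-15, -33, -3], [0, -0.5, -3.5], 0], [[-13.5, -33, -3], [-0.5, -1, -3.5], 0], [[-10.5, -33.5, -3], [-0.5, -0.5, -3.5], 0], [[-8, -33.5, -0.5], [0, -1, -3.5], 0], [[-4.5, -33, 0], [-0.5, -0.5, -3.5], 0], [[-2.5, -32, -0.5], [-0.5, -0.5, -3], 0], [[-0.5, -31, -0.5], [-0.5, -1, -3.5], 0]])

```text
t: 8.2
position: [558.9, 68.4, 329.3]
orientation: [3.101, 0.132, -0.25]
ft_force: [0.3, 0.7, -2.7]
finger_gap: 0.167
```

Request:
arm_command(moves=[[[1, -29, -1], [0, -0.5, -3], 0], [[2.5, -27, -1], [-0.5, -0.5, -2.5], 0], [[2.5, -24.5, -0.5], [0, -0.5, -2.5], 0], [[2.5, -21.5, -1], [-0.5, -0.5, -2], 0], [[2.5, -17, -0.5], [0, -0.5, -2], 0], [[2, -13.5, -0.5], [0, 0, -1], 0], [[1.5, -8, -0.5], [0, 0, -1], 0], [[0.5, -3, 0], [-0.5, -0.5, -0.5], 0]])

```text
t: 9.0
position: [548.5, 210.1, 330.0]
orientation: [3.044, 0.518, -0.329]
ft_force: [-0.0, -0.9, -3.8]
finger_gap: 0.168
```

```bash
cat > look.py <<'E'
import sys
from station import *
from plan import *
k=sys.argv[1]
ims=[]
for n,(x0,x1,y0,y1) in {"top":(140,250,110,240),"side":(205,305,140,290)}.items():
    c=read_camera(n);pickle.dump(c,open(f"{n}{k}.pkl","wb"))
    im=c["pixels"][y0:y1,x0:x1];ims.append(cv2.resize(im,None,fx=560/im.shape[0],fy=560/im.shape[0],interpolation=cv2.INTER_CUBIC))
im=cv2.hconcat(ims);f=min(1,800/im.shape[1]);cv2.imwrite(f"pics/l{k}.png",cv2.resize(im,None,fx=f,fy=f,interpolation=cv2.INTER_AREA))
s,P,R=now();print(s["t"],P,Rdown(0).inv().as_matrix().shape,s["ft_force"],s["moment"],s["finger_gap"],s["joint_pos"].round(3))
E
python3 look.py 3; python3 - <<'E'
from plan import *
s,P,R=now();T,TR=tcp_from_foot(-36+RACK[3]+8,165,np.radians(12));print(P-T,np.degrees((R.inv()*TR).as_rotvec()))
E
```

```text
9.1 [548.74361514 209.68760589 329.54973453] (3, 3) [ 0.65320703  0.83717947 -2.82625849] [ 0.1094377  -0.40717262  0.03051142] 0.17087819589488623 [ 0.234  0.489  0.599  1.896 -0.022  1.471]
[-0.06405223  0.28681716 -1.33840007] [0.07420127 0.3953904  0.23334707]
```

View pics/l3.png

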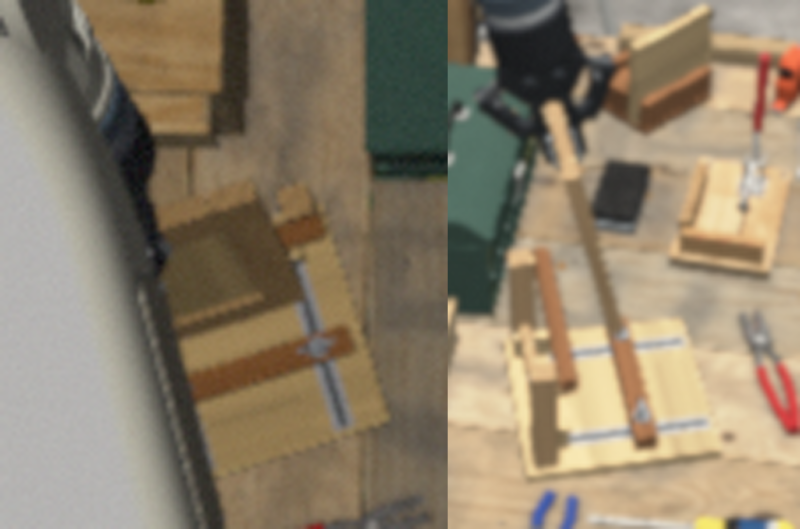

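```bash
cat > go.py <<'E'
import sys
from plan import *
# usage: go.py xf-h zb tiltdeg y n [yawoff]
a=[float(v) for v in sys.argv[1:]]
dx,zb,ti,y,n=a[:5];yo=a[5] if len(a)>5 else 0
h=-36+RACK[3]
s,P,R=now();T,TR=tcp_from_foot(h+dx,zb,np.radians(ti),y,RACK[2]+np.radians(yo));n=int(n)
dr=(R.inv()*TR).as_rotvec()
o=rows(P,R,[(P+(T-P)*i/n,R*Rot.from_rotvec(dr*i/n)) for i in range(1,n+1)],0)
print(P.round(2),s["ft_force"].round(2),s["moment"].round(3),T.round(2));show(o)
E
python3 go.py 8 29 12 0 8
```

```text
[548.74 209.69 329.55] [ 0.65  0.84 -2.83] [ 0.109 -0.407  0.031] [548.81 209.4  194.89]
[[[3.5,0,16.5],[0,0,0],0],[[3.5,0,16.5],[0,0,0],0],[[4,0,16.5],[0,0,0],0],[[3.5,0,16.5],[0,0,0],0],[[3.5,0,16],[0,0,0],0],[[3.5,0,16.5],[0,0.5,0],0],[[3.5,0,16.5],[0,0,0],0],[[3.5,0,16.5],[0,0,0],0]]
```

Request:
arm_command(moves=[[[3.5, 0, 14], [0, 0, 0], 0], [[3.5, 0, 19], [0, 0, 0], 0], [[4, 0, 20], [0, 0, 0], 0], [[4, 0, 20], [0, 0, 0], 0], [[4, 0, 20], [0, 0.5, 0], 0], [[4, 0, 17], [0, 0, 0], 0], [[3.5, 0, 14], [0, 0, 0], 0], [[2, 0, 7], [0, 0, 0], 0]])

```text
t: 9.9
position: [548.7, 208.7, 194.4]
orientation: [3.047, 0.514, -0.319]
ft_force: [-0.3, -0.7, -2.8]
finger_gap: 0.168
```

```bash
python3 look.py 4;python3 go.py 8 22 12 0 8
```

```text
10.0 [548.77509536 209.02611382 194.88214695] (3, 3) [-0.30518888 -0.63896381 -3.40336483] [ 0.08775021 -0.29096458 -0.02561631] 0.16835115847191603 [ 0.232  0.479  0.246  1.545 -0.021  1.47 ]
[548.78 209.03 194.88] [-0.31 -0.64 -3.4 ] [ 0.088 -0.291 -0.026] [548.81 209.4  187.89]
[[[0,0,1],[0,0,0],0],[[0.5,0,0.5],[0,0,0],0],[[0,0,1],[0,0,0],0],[[0.5,0,1],[0,0,0],0],[[0,0,1],[0,0,0],0],[[0,-0.5,0.5],[0,0,0],0],[[0.5,0,1],[0,0,0],0],[[0,0,1],[0,0,0],0]]
```

View pics/l4.png

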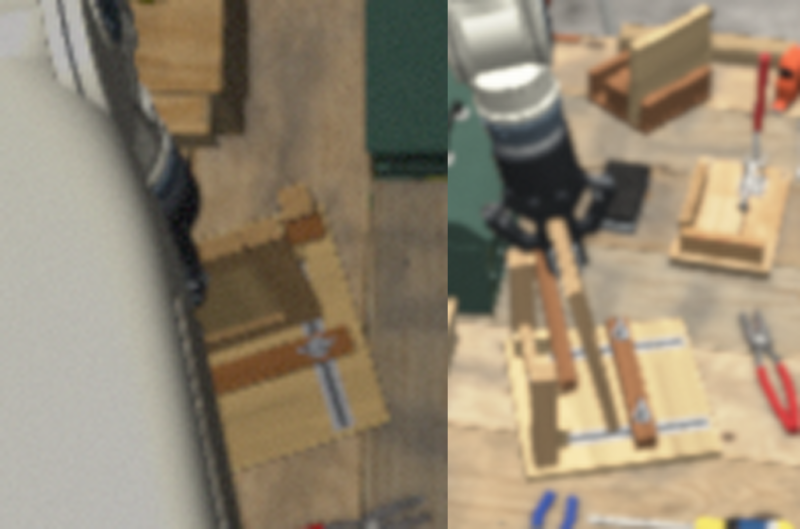

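```bash
cat > fity.py <<'E'
import sys
from plan import *
k=sys.argv[1];tilt=np.radians(float(sys.argv[2]));s_side=float(sys.argv[3]) if len(sys.argv)>3 else 1
cams={"top":pickle.load(open(f"top{k}.pkl","rb")),"side":pickle.load(open(f"side{k}.pkl","rb"))}
P=np.array([float(v) for v in sys.argv[4:7]])
def pl(p,L):  # p: world offset of door origin from TCP-predicted
    L=np.array(L,float);D=Rot.from_euler('z',RACK[2]+p[2])*Rot.from_euler('y',tilt)
    return D.apply(L-np.array([0,0,ZO]))+P+np.array([p[0],p[1],p[3]])
E=[("top",(-7.5,-70,60),(-7.5,-70,200)),("top",(7.5,-70,200),(7.5,-40,200)),("top",(-7.5,-70,200),(7.5,-70,200)),
("side",(-7.5,70,40),(-7.5,70,200)),("side",(7.5,70,110),(7.5,70,200)),("side",(-7.5,70,200),(7.5,70,200)),("side",(-7.5,20,200),(-7.5,70,200)),("side",(7.5,70,2),(7.5,70,70))]
for sub in(E,E[:3]+E[5:6],E[3:]):
    p=refine(cams,sub,[0,0,0,0],place=pl,verbose=sub is E,rng=2.5)
    d=Rot.from_euler('z',-RACK[2]).apply([p[0],p[1],p[3]]);print("offset in rack axes",d.round(2),"yaw",np.degrees(p[2]).round(2))
E
python3 fity.py 4 12 1 548.8 209.0 194.6
python3 - <<'E'
from plan import *
# rack refit in pic 4 vs earlier
from fit0 import pl as plr
E

```

```text
0 top (-7.5, -70, 60) (-7.5, -70, 200) 14 [-0.16  0.32]
1 top (7.5, -70, 200) (7.5, -40, 200) 11 [0.2  0.44]
2 top (-7.5, -70, 200) (7.5, -70, 200) 11 [0.23 0.14]
3 side (-7.5, 70, 40) (-7.5, 70, 200) 14 [-0.1   0.33]
4 side (7.5, 70, 110) (7.5, 70, 200) 14 [-0.09  0.16]
5 side (-7.5, 70, 200) (7.5, 70, 200) 14 [-0.02  0.18]
6 side (-7.5, 20, 200) (-7.5, 70, 200) 14 [-0.22  0.31]
7 side (7.5, 70, 2) (7.5, 70, 70) 14 [0.04 0.16]
rms 0.3083134625099287
offset in rack axes [ 1.57 -3.49 -3.  ] yaw 0.66
offset in rack axes [-5.06 -3.33  3.31] yaw 5.49
offset in rack axes [ -2.28 -35.39 -31.49] yaw 1.37
[ 616.38376182 -331.57788476  212.        ] [ 532.81470651 -441.28583645  212.        ] 137.91164442653684
[np.float64(574.5992341657542), np.float64(-386.43186060435573), np.float64(-0.6509731596547499)]
0 top (-7.5, -70, 212) (-7.5, 70, 212) 14 [0.04 0.15]
1 top (7.5, -70, 212) (7.5, 70, 212) 10 [-0.23  0.41]
2 top (-7.5, -70, 212) (7.5, -70, 212) 14 [0.29 0.18]
3 top (-7.5, 70, 212) (7.5, 70, 212) 14 [-0.37  0.11]
4 side (-7.5, -70, 212) (-7.5, 70, 212) 14 [0.17 0.17]
5 side (7.5, -70, 2
[... 956 characters left out ...]
[0.17 0.24]
3 top (976, -90, 40) (976, 90, 40) 14 [0.76 0.19]
4 side (-110, -100, 20) (-110, 100, 20) 13 [-0.19  0.5 ]
5 side (-110, -100, 20) (90, -100, 20) 14 [0.11 0.66]
6 side (1000, -90, 40) (1000, 90, 40) 14 [-0.78  0.2 ]
7 side (976, -90, 40) (976, 90, 40) 14 [-0.23  0.19]
8 top (-110, 100, 20) (20, 100, 20) 14 [0.02 0.18]
9 side (-110, 100, 5) (90, 100, 5) 14 [-0.02  0.17]
10 top (36, -70, 135) (36, 70, 135) 14 [0.19 0.1 ]
11 top (56, -70, 135) (56, 70, 135) 14 [-0.01  0.22]
12 top (1000, -90, 40) (976, -90, 40) 14 [0.07 0.15]
13 top (1000, 90, 40) (976, 90, 40) 14 [0.28 0.13]
rms 0.4519329553675008
rack [5.20666102e+02 2.00335014e+02 3.31946138e-01 1.52944305e+01] 19.019112756836083
```

```bash
cat > fity2.py <<'E'
import sys
from plan import *
def doory(k,tilt,P,xo=0,zo=0):
    cams={"top":pickle.load(open(f"top{k}.pkl","rb")),"side":pickle.load(open(f"side{k}.pkl","rb"))}
    Dz=Rot.from_euler('z',RACK[2])
    def pl(p,L):
        D=Dz*Rot.from_euler('y',tilt)
        return D.apply(np.array(L,float)-np.array([0,0,ZO]))+P+Dz.apply([xo,p[0],zo])
    from functools import partial
    for E in([("top",(-7.5,-70,60),(-7.5,-70,200)),("top",(-7.5,-70,200),(7.5,-70,200))],[("side",(-7.5,70,200),(7.5,70,200))],[("side",(7.5,70,2),(7.5,70,70)),("side",(-7.5,70,40),(-7.5,70,200))]):
        # 1-param refine wrapper
        p=refine({E[0][0]:cams[E[0][0]]},E,[0,0,0],place=lambda p,L:pl(p,L),rng=2.5);print(E[0][0],"door y-TCP",p[0].round(2))
def racky(k):
    cams={"top":pickle.load(open(f"top{k}.pkl","rb")),"side":pickle.load(open(f"side{k}.pkl","rb"))}
    Dz=Rot.from_euler('z',RACK[2])
    def pl(p,L): return Dz.apply(np.array(L,float))+np.array([RACK[0],RACK[1],0])+Dz.apply([0,p[0],0])
    h=-36+RACK[3]
    for n,E in {"R base":[("top",(-110,-100,20),(90,-100,20))],"L base":[("top",(-110,100,20),(20,100,20))],"heelR":[("top",(h,-90,40),(h-24,-90,40))],"heelL":[("top",(h,90,40),(h-24,90,40))],"railR":[("top",(38,-100,135),(54,-100,135))],"railL":[("top",(38,100,135),(54,100,135))],
      "side baseL":[("side",(-110,100,5),(90,100,5))],"side heelL":[("side",(h,90,40),(h-24,90,40))],"side heelR":[("side",(h,-90,40),(h-24,-90,40))]}.items():
        p=refine({E[0][0]:cams[E[0][0]]},E,[0,0,0],place=pl,rng=2.5);print(n,p[0].round(2))
if __name__=="__main__":
    print("rack y offsets from fit");racky(0)
    P=np.array([548.8,209.0,194.6]);doory("4",np.radians(12),P)
    print("TCP y in rack",Rot.from_euler('z',-RACK[2]).apply(P-[RACK[0],RACK[1],0]))
E
python3 fity2.py
```

```text
rack y offsets from fit
R base 1.79
L base 0.02
heelR -0.23
heelL -0.9
railR 0.11
railL 0.83
side baseL -12.28
side heelL 13.49
side heelR -2.79
top door y-TCP -3.77
side door y-TCP -0.73
side door y-TCP 66.39
TCP y in rack [ 29.42184228  -0.97641097 194.6       ]
```

```bash
sed -i 's/^YO=0.6/YO=-2.5/' plan.py; python3 go.py 8 23 12 0 8
```

```text
[548.78 209.03 194.88] [-0.31 -0.64 -3.4 ] [ 0.088 -0.291 -0.026] [547.8  212.33 188.89]
[[[0,-0.5,0.5],[0,0,0],0],[[0.5,-0.5,1],[0,0,0],0],[[0,-0.5,0.5],[0,0,0],0],[[0,0,1],[0,0,0],0],[[0.5,-0.5,0.5],[0,0,0],0],[[0,-0.5,1],[0,0,0],0],[[0,-0.5,0.5],[0,0,0],0],[[0.5,-0.5,1],[0,0,0],0]]
```

Request:
arm_command(moves=[[[0, -0.5, 0.5], [0, 0, 0], 0], [[0.5, -0.5, 1], [0, 0, 0], 0], [[0, -0.5, 0.5], [0, 0, 0], 0], [[0, -0.5, 1], [0, 0, 0], 0], [[0.5, -0.5, 0.5], [0, 0, 0], 0], [[0, -0.5, 1], [0, 0, 0], 0], [[0, -0.5, 0.5], [0, 0, 0], 0], [[0, 0, 0], [0, 0, 0], 0]])

```text
t: 10.8
position: [547.6, 213.1, 190.4]
orientation: [3.047, 0.517, -0.317]
ft_force: [0.0, 0.4, -3.4]
finger_gap: 0.168
```

Request:
arm_command(moves=[[[0, 0, 0.5], [0, 0, 0], 0], [[0.1, 0, 0.5], [0, 0, 0], 0], [[0.1, 0, 0.5], [0, 0, 0], 0], [[0.1, 0, 0.5], [0, 0, 0], 0], [[0.1, 0, 0.5], [0, 0, 0], 0], [[0.1, 0, 0.5], [0, 0, 0], 0], [[0, 0, 0], [0, 0, 0], 0], [[0, 0, 0], [0, 0, 0], 0]])

```text
t: 11.6
position: [547.6, 213.0, 187.4]
orientation: [3.047, 0.516, -0.317]
ft_force: [-0.9, 0.3, -3.4]
finger_gap: 0.164
```

Request:
arm_command(moves=[[[0.1, 0, 0.5], [0, 0, 0], 0], [[0.1, 0, 0.5], [0, 0, 0], 0], [[0.1, 0, 0.5], [0, 0, 0], 0], [[0, 0, 0], [0, 0, 0], 0], [[0, 0, 0], [0, 0, 0], 0], [[0, 0, 0], [0, 0, 0], 0], [[0, 0, 0], [0, 0, 0], 0], [[0, 0, 0], [0, 0, 0], 0]])

```text
t: 12.4
position: [547.8, 213.1, 186.7]
orientation: [3.048, 0.517, -0.315]
ft_force: [0.3, 1.0, 5.7]
finger_gap: 0.168
```

Request:
arm_command(moves=[[[0.1, 0, 0.5], [0, 0, 0], 0], [[0.1, 0, 0.5], [0, 0, 0], 0], [[0, 0, 0], [0, 0, 0], 0], [[0, 0, 0], [0, 0, 0], 0], [[0, 0, 0], [0, 0, 0], 0], [[0, 0, 0], [0, 0, 0], 0], [[0, 0, 0], [0, 0, 0], 0], [[0, 0, 0], [0, 0, 0], 0]])

```text
t: 13.2
position: [547.9, 213.1, 186.6]
orientation: [3.048, 0.517, -0.312]
ft_force: [0.3, 1.3, 12.8]
finger_gap: 0.168
```

Request:
arm_command(moves=[[[-0.2, 0, -1], [0, 0, 0], 0], [[-0.2, 0, -1], [0, 0, 0], 0], [[-1, 0, 0.2], [0, 0, 0], 0], [[-1, 0, 0.2], [0, 0, 0], 0], [[-1, 0, 0.2], [0, 0, 0], 0], [[-1, 0, 0.2], [0, 0, 0], 0], [[0, 0, 0], [0, 0, 0], 0], [[0, 0, 0], [0, 0, 0], 0]])

```text
t: 14.0
position: [543.5, 211.6, 186.8]
orientation: [3.047, 0.516, -0.318]
ft_force: [0.5, -0.1, -1.8]
finger_gap: 0.171
```

```bash
sed -i 's/ZO=168./ZO=169.2/' plan.py; cat > st.py <<'E'
from plan import *
s,P,R=now();D=Rot.from_euler('z',-RACK[2])
p=D.apply(P-[RACK[0],RACK[1],0]);M=(D*R*Rdown(0).inv()).as_euler('zyx',degrees=True)
th=np.radians(M[1]);c,sn=np.cos(th),np.sin(th)
O=p-np.array([ZO*sn,-YO,ZO*c])
print("t",round(s["t"],2),"yaw,tilt,roll",M.round(2),"front edge x-h",(O[0]-7.5*c+36-RACK[3]).round(2),"zb",(O[2]-7.5*sn).round(2),"y",O[1].round(2))
F=D.apply(s["ft_force"]);Mo=D.apply(s["moment"]);print("F rack",F.round(2),"M rack",Mo.round(3),"tcp",p.round(2))
E
python3 st.py
```

```text
t 14.0 yaw,tilt,roll [ 0.22 11.9  -0.04] front edge x-h 3.71 zb 19.72 y 0.67
F rack [ 0.49 -0.25 -1.83] M rack [ 0.066 -0.353 -0.039] tcp [ 25.23   3.17 186.83]
```

Request:
arm_command(moves=[[[-0.1, 0, -0.4], [0, 0, 0], 0], [[-1, 0, 0.2], [0, 0, 0], 0], [[-0.5, 0, 0.1], [0, 0, 0], 0], [[-0.5, 0, 0.1], [0, 0, 0], 0], [[-0.5, 0, 0.1], [0, 0, 0], 0], [[0, 0, 0], [0, 0, 0], 0], [[0, 0, 0], [0, 0, 0], 0], [[0, 0, 0], [0, 0, 0], 0]])

```text
t: 14.8
position: [541.3, 210.8, 187.4]
orientation: [3.047, 0.516, -0.317]
ft_force: [-0.1, -0.8, -3.5]
finger_gap: 0.17
```

```bash
python3 st.py
```

```text
t 14.8 yaw,tilt,roll [ 0.22 11.86 -0.04] front edge x-h 1.49 zb 20.28 y 0.65
F rack [-0.32 -0.7  -3.53] M rack [ 0.035 -0.382  0.008] tcp [ 22.91   3.15 187.41]
```

Request:
arm_command(moves=[[[-0.5, 0, 0.1], [0, 0, 0], 0], [[-0.5, 0, 0.1], [0, 0, 0], 0], [[-0.5, 0, 0.1], [0, 0, 0], 0], [[-0.5, 0, 0.1], [0, 0, 0], 0], [[0, 0, 0], [0, 0, 0], 0], [[0, 0, 0], [0, 0, 0], 0], [[0, 0, 0], [0, 0, 0], 0], [[0, 0, 0], [0, 0, 0], 0]])

```text
t: 15.6
position: [539.4, 210.1, 187.4]
orientation: [3.047, 0.516, -0.317]
ft_force: [1.3, -0.0, -3.7]
finger_gap: 0.169
```

```bash
python3 st.py
```

```text
t 15.6 yaw,tilt,roll [ 0.22 11.86 -0.04] front edge x-h -0.54 zb 20.29 y 0.65
F rack [ 1.23 -0.43 -3.67] M rack [ 0.025 -0.359 -0.06 ] tcp [ 20.87   3.15 187.42]
```

Request:
arm_command(moves=[[[-0.5, 0, 0.1], [0, 0, 0], 0], [[-0.5, 0, 0.1], [0, 0, 0], 0], [[-0.5, 0, 0.1], [0, 0, 0], 0], [[0, 0, 0], [0, 0, 0], 0], [[0, 0, 0], [0, 0, 0], 0], [[0, 0, 0], [0, 0, 0], 0], [[0, 0, 0], [0, 0, 0], 0], [[0, 0, 0], [0, 0, 0], 0]])

```text
t: 16.4
position: [537.9, 209.6, 187.4]
orientation: [3.048, 0.516, -0.317]
ft_force: [-0.4, 0.8, -2.5]
finger_gap: 0.166
```

```bash
python3 st.py
```

```text
t 16.4 yaw,tilt,roll [ 0.22 11.86 -0.04] front edge x-h -2.05 zb 20.31 y 0.63
F rack [-0.11  0.87 -2.47] M rack [-0.036 -0.368  0.041] tcp [ 19.36   3.13 187.44]
```

Request:
arm_command(moves=[[[-0.5, 0, 0.1], [0, 0, 0], 0], [[-0.5, 0, 0.1], [0, 0, 0], 0], [[-0.5, 0, 0.1], [0, 0, 0], 0], [[0, 0, 0], [0, 0, 0], 0], [[0, 0, 0], [0, 0, 0], 0], [[0, 0, 0], [0, 0, 0], 0], [[0, 0, 0], [0, 0, 0], 0], [[0, 0, 0], [0, 0, 0], 0]])

```text
t: 17.2
position: [536.7, 209.1, 187.6]
orientation: [3.048, 0.516, -0.316]
ft_force: [2.2, 0.6, -1.8]
finger_gap: 0.163
```

```bash
python3 st.py; python3 look.py 5
```

```text
t 17.2 yaw,tilt,roll [ 0.22 11.83 -0.05] front edge x-h -3.29 zb 20.44 y 0.59
F rack [ 2.25 -0.19 -1.85] M rack [-0.143 -1.505 -0.133] tcp [ 18.03   3.09 187.59]
17.3 [536.66289359 209.12626561 187.55979804] (3, 3) [ 3.3623099   0.75649529 -2.29551017] [ 0.41031641 -1.47826486 -0.17284824] 0.17043378744481494 [ 0.236  0.46   0.196  1.512 -0.02   1.474]
```

View pics/l5.png

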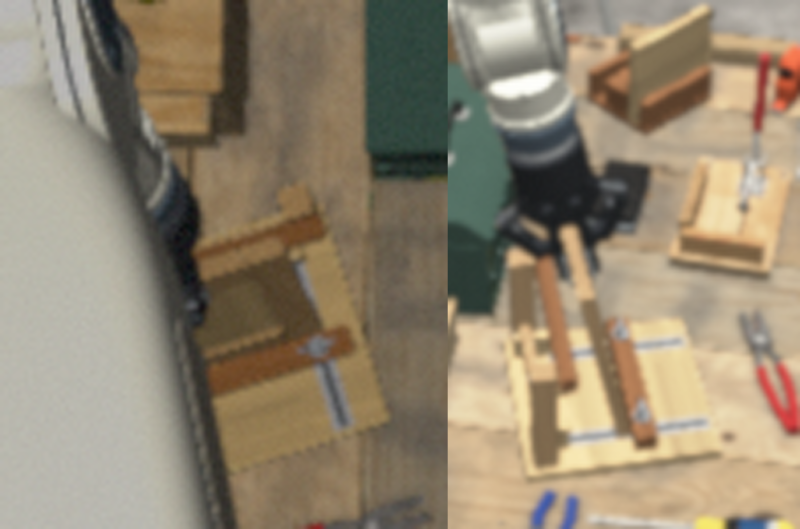

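Request:
arm_command(moves=[[[0, 0, 0], [0.1, 0, 0.4], 0], [[0, 0, 0], [0, 0, 0], 0], [[-0.3, 0, 0.1], [0, 0, 0], 0], [[0, 0, 0], [0, 0, 0], 0], [[0, 0, 0], [0, 0, 0], 0], [[0, 0, 0], [0, 0, 0], 0], [[0, 0, 0], [0, 0, 0], 0], [[0, 0, 0], [0, 0, 0], 0]])

```text
t: 18.1
position: [536.3, 209.0, 187.5]
orientation: [3.05, 0.506, -0.317]
ft_force: [5.0, 0.3, -1.0]
finger_gap: 0.167
```

```bash
sed -i 's/^RACK=.*/&;RACK[3]-=2.9/' plan.py; cat >> st.py <<'E'
import sys
if len(sys.argv)>1:
    from station import *
    A=[]
    for i in range(int(sys.argv[1])):
        read_camera("top");x=sense();A.append(np.r_[D.apply(x["ft_force"]),D.apply(x["moment"])])
    print("avg",np.mean(A,0).round(3),"sd",np.std(A,0).round(3))
E
python3 st.py 4
```

```text
t 18.1 yaw,tilt,roll [-0.2  11.85  0.06] front edge x-h -0.9 zb 20.33 y 0.61
F rack [ 4.83 -1.31 -0.96] M rack [-0.208 -1.78   0.021] tcp [ 17.57   3.11 187.46]
avg [ 4.561 -0.727 -0.791 -0.239 -1.835  0.043] sd [0.354 0.442 0.197 0.033 0.023 0.016]
```

```bash
cat > go.py <<'E'
import sys
from plan import *
# usage: go.py xf-h zb tiltdeg y n yawoff : arc about foot
a=[float(v) for v in sys.argv[1:]]
dx,zb,ti,y,n,yo=a[:6];n=int(n)
h=-36+RACK[3]
s,P,R=now();D=Rot.from_euler('z',-RACK[2])
p=D.apply(P-[RACK[0],RACK[1],0]);M=(D*R*Rdown(0).inv()).as_euler('zyx');th=M[1];c,sn=np.cos(th),np.sin(th)
O=p-np.array([ZO*sn,-YO,ZO*c]);dx0=O[0]-7.5*c-h;zb0=O[2]-7.5*sn;y0=O[1];yo0=np.degrees(M[0])
T=[]
for i in range(1,n+1):
    u=i/n;L=lambda A,B:A+(B-A)*u
    T.append(tcp_from_foot(h+L(dx0,dx),L(zb0,zb),L(th,np.radians(ti)),L(y0,y),RACK[2]+np.radians(L(yo0,yo))))
print(T[-1][0].round(1));show(rows(P,R,T,0,.1))
E
python3 go.py -0.6 20.5 18 0.6 8 -0.2
```

```text
[553.  214.7 183.7]
[[[2.3000000000000003,0,-0.1],[0,-0.8,0],0],[[2.2,0,-0.1],[0,-0.7000000000000001,0],0],[[2.3000000000000003,0,-0.1],[0,-0.8,0],0],[[2.2,0,-0.1],[0,-0.8,0],0],[[2.3000000000000003,0,-0.1],[0,-0.7000000000000001,0],0],[[2.3000000000000003,0,-0.1],[0,-0.8,0],0],[[2.2,0,-0.1],[0,-0.8,0],0],[[2.2,0,-0.1],[0,-0.7000000000000001,0],0]]
```

Request:
arm_command(moves=[[[2.3, 0, -0.1], [0, -0.8, 0], 0], [[2.2, 0, -0.1], [0, -0.7, 0], 0], [[2.3, 0, -0.1], [0, -0.8, 0], 0], [[2.2, 0, -0.1], [0, -0.8, 0], 0], [[2.3, 0, -0.1], [0, -0.7, 0], 0], [[2.3, 0, -0.1], [0, -0.8, 0], 0], [[2.2, 0, -0.1], [0, -0.8, 0], 0], [[2.2, 0, -0.1], [0, -0.7, 0], 0]])

```text
t: 19.1
position: [552.9, 214.7, 183.4]
orientation: [3.012, 0.499, -0.479]
ft_force: [3.4, 0.7, -4.7]
finger_gap: 0.167
```

```bash
python3 st.py 2; python3 go.py -0.6 20.3 20 0.6 8 -0.2
```

```text
t 19.1 yaw,tilt,roll [-0.21 18.07  0.09] front edge x-h -0.83 zb 20.17 y 0.59
F rack [ 3.46 -0.49 -4.68] M rack [-0.07  -1.749  0.03 ] tcp [ 35.17   3.09 183.35]
avg [ 2.432 -0.003 -2.318 -0.077 -1.484  0.028] sd [0.155 0.54  1.455 0.041 0.073 0.004]
[558.2 216.5 181.9]
[[[0.7000000000000001,0,-0.1],[0,-0.2,0],0],[[0.7000000000000001,0,0],[0,-0.30000000000000004,0],0],[[0.7000000000000001,0,0],[0,-0.2,0],0],[[0.7000000000000001,0,-0.1],[0,-0.30000000000000004,0],0],[[0.6000000000000001,0,0],[0,-0.2,0],0],[[0.7000000000000001,0,-0.1],[0,-0.30000000000000004,0],0],[[0.7000000000000001,0,0],[0,-0.2,0],0],[[0.7000000000000001,0,-0.1],[0,-0.30000000000000004,0],0]]
```

Request:
arm_command(moves=[[[0.7, 0, -0.1], [0, -0.2, 0], 0], [[0.7, 0, 0], [0, -0.3, 0], 0], [[0.7, 0, 0], [0, -0.2, 0], 0], [[0.7, 0, -0.1], [0, -0.3, 0], 0], [[0, 0, 0], [0, 0, 0], 0], [[0, 0, 0], [0, 0, 0], 0], [[0, 0, 0], [0, 0, 0], 0], [[0, 0, 0], [0, 0, 0], 0]])

```text
t: 20.0
position: [555.4, 215.6, 183.1]
orientation: [3.006, 0.498, -0.502]
ft_force: [2.9, 1.1, -4.2]
finger_gap: 0.17
```

```bash
python3 st.py 2;  python3 look.py 6
```

```text
t 20.0 yaw,tilt,roll [-0.2  18.96  0.09] front edge x-h -0.68 zb 20.59 y 0.6
F rack [ 3.13  0.13 -4.19] M rack [-0.052 -1.673  0.053] tcp [ 37.77   3.1  183.05]
avg [ 2.921e+00  9.300e-02 -3.789e+00 -1.200e-02 -1.673e+00 -3.000e-03] sd [0.289 0.183 0.128 0.004 0.048 0.039]
20.2 [555.36927334 215.56187981 183.00876417] (3, 3) [ 2.98295499  1.19373444 -4.48223002] [ 0.52846126 -1.56793101 -0.02013837] 0.16758510398478108 [ 0.243  0.588  0.373  1.686 -0.027  1.49 ]
```

View pics/l6.png

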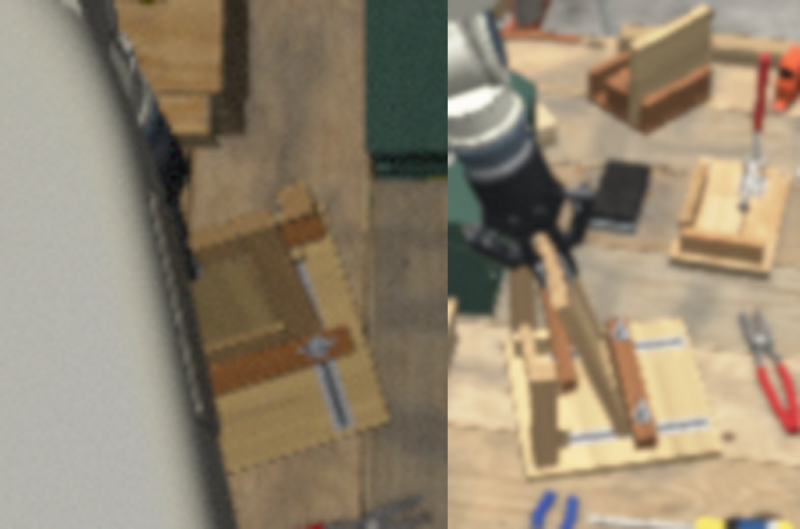

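Request:
arm_command(moves=[[[0.7, 0, 0], [0, -0.2, 0], 0], [[0.7, 0, 0], [0, -0.3, 0], 0], [[0.7, 0, 0], [0, -0.2, 0], 0], [[0.7, 0, 0], [0, -0.3, 0], 0], [[0, 0, 0], [0, 0, 0], 0], [[0, 0, 0], [0, 0, 0], 0], [[0, 0, 0], [0, 0, 0], 0], [[0, 0, 0], [0, 0, 0], 0]])

```text
t: 21.0
position: [557.9, 216.4, 182.1]
orientation: [2.999, 0.497, -0.528]
ft_force: [3.3, 1.2, -4.3]
finger_gap: 0.168
```

```bash
python3 st.py 2
```

```text
t 21.0 yaw,tilt,roll [-0.21 19.95  0.09] front edge x-h -0.72 zb 20.46 y 0.55
F rack [ 3.53  0.06 -4.34] M rack [ 0.011 -1.819 -0.007] tcp [ 40.47   3.05 182.06]
avg [ 2.854 -0.2   -4.307 -0.005 -1.748 -0.019] sd [0.086 0.409 0.446 0.014 0.008 0.01 ]
```

Request:
arm_command(moves=[[[0.7, 0, 0], [0, -0.2, 0], 0], [[0.7, 0, 0], [0, -0.3, 0], 0], [[0.7, 0, 0], [0, -0.2, 0], 0], [[0, 0, 0], [0, 0, 0], 0], [[0, 0, 0], [0, 0, 0], 0], [[0, 0, 0], [0, 0, 0], 0], [[0, 0, 0], [0, 0, 0], 0], [[0, 0, 0], [0, 0, 0], 0]])

```text
t: 21.9
position: [559.7, 217.0, 181.3]
orientation: [2.994, 0.496, -0.546]
ft_force: [2.1, 0.9, -3.6]
finger_gap: 0.169
```

```bash
python3 st.py 2
```

```text
t 21.9 yaw,tilt,roll [-0.21 20.67  0.09] front edge x-h -0.73 zb 20.36 y 0.56
F rack [ 2.27  0.12 -3.61] M rack [ 0.006 -1.78  -0.002] tcp [ 42.39   3.06 181.32]
avg [ 3.287 -0.857 -3.365  0.009 -1.719 -0.024] sd [0.476 0.414 0.543 0.024 0.02  0.027]
```

Request:
arm_command(moves=[[[0.7, 0, 0], [0, -0.2, 0], 0], [[0.7, 0, 0], [0, -0.3, 0], 0], [[0.3, 0, 0], [0, -0.1, 0], 0], [[0, 0, 0], [0, 0, 0], 0], [[0, 0, 0], [0, 0, 0], 0], [[0, 0, 0], [0, 0, 0], 0], [[0, 0, 0], [0, 0, 0], 0], [[0, 0, 0], [0, 0, 0], 0]])

```text
t: 22.8
position: [561.0, 217.5, 181.1]
orientation: [2.989, 0.496, -0.561]
ft_force: [-3.6, -1.9, 5.1]
finger_gap: 0.169
```

```bash
python3 st.py 2
```

```text
t 22.8 yaw,tilt,roll [-0.21 21.27  0.09] front edge x-h -1.01 zb 20.7 y 0.57
F rack [-4.05 -0.63  5.09] M rack [ 0.015 -0.058 -0.022] tcp [ 43.76   3.07 181.09]
avg [-4.751 -0.176  5.448  0.022  0.048 -0.012] sd [0.089 0.16  0.281 0.008 0.005 0.01 ]
```

Request:
arm_command(moves=[[[-0.5, 0, 0], [0, 0.2, 0], 0], [[-0.3, 0, 0.1], [0, 0, 0], 0], [[0, 0, 0], [0, 0, 0], 0], [[0, 0, 0], [0, 0, 0], 0], [[0, 0, 0], [0, 0, 0], 0], [[0, 0, 0], [0, 0, 0], 0], [[0, 0, 0], [0, 0, 0], 0], [[0, 0, 0], [0, 0, 0], 0]], grip_force=30)

```text
t: 23.7
position: [560.7, 217.4, 181.0]
orientation: [2.991, 0.496, -0.556]
ft_force: [-1.3, -0.7, 5.6]
finger_gap: 0.167
```

```bash
python3 st.py 2
```

```text
t 23.7 yaw,tilt,roll [-0.21 21.04  0.09] front edge x-h -0.79 zb 20.39 y 0.57
F rack [-1.47 -0.22  5.59] M rack [ 0.109 -0.39  -0.116] tcp [ 43.36   3.07 180.99]
avg [-1.77   0.57   5.222  0.108 -0.393 -0.051] sd [0.088 0.17  0.333 0.008 0.003 0.013]
```

Request:
arm_command(moves=[[[-0.3, 0, -0.3], [0, 0.2, 0], 0], [[0, 0, 0], [0, 0, 0], 0], [[0, 0, 0], [0, 0, 0], 0], [[0, 0, 0], [0, 0, 0], 0], [[0, 0, 0], [0, 0, 0], 0], [[0, 0, 0], [0, 0, 0], 0], [[0, 0, 0], [0, 0, 0], 0], [[0, 0, 0], [0, 0, 0], 0]], grip_force=20)

```text
t: 24.6
position: [560.5, 217.3, 181.1]
orientation: [2.992, 0.496, -0.551]
ft_force: [3.1, 0.3, -2.2]
finger_gap: 0.166
```

```bash
python3 st.py 2;python3 look.py 7; python3 - <<'E'
from fity2 import *
s,P,R=now()
doory("7",np.radians(21.),P);racky(7)
E
```

```text
t 24.6 yaw,tilt,roll [-0.21 20.86  0.09] front edge x-h -0.45 zb 20.28 y 0.51
F rack [ 3.06 -0.77 -2.23] M rack [ 0.029 -1.468 -0.019] tcp [ 43.21   3.01 181.06]
avg [ 2.8   -0.333 -2.929  0.036 -1.53  -0.084] sd [0.331 0.445 0.186 0.014 0.013 0.027]
24.8 [560.49289368 217.25476884 181.13249106] (3, 3) [ 2.87335241  1.3819784  -4.20772166] [ 0.57591957 -1.50463986 -0.02683052] 0.16596701722756865 [ 0.245  0.623  0.423  1.733 -0.029  1.492]
top door y-TCP -3.01
side door y-TCP -3.34
side door y-TCP 6.7
R base 1.81Traceback (most recent call last):
  File "<stdin>", line 3, in <module>
  File "fity2.py", line 20, in racky
    p=refine({E[0][0]:cams[E[0][0]]},E,[0,0,0],place=pl,rng=2.5);print(n,p[0].round(2))
  File "h.py", line 51, in refine
    R=least_squares(f,p,x_scale=sc,loss="soft_l1",f_scale=.4);p=R.x
    return func(*args, **kwargs)
    vector_fun = VectorFunction(
        fun_wrapped,
    ...<6 lines>...
        workers=workers
    )
    self._update_fun()
    ~~~~~~~~~~~~~~~~^^
    self.f = self.fun_wrapped(xp_copy(self.x))
             ~~~~~~~~~~~~~~~~^^^^^^^^^^^^^^^^^
    return np.atleast_1d(self.fun(x))
                         ~~~~~~~~^^^
    return self.f(x, *self.args, **self.kwargs)
           ~~~~~~^^^^^^^^^^^^^^^^^^^^^^^^^^^^^^
  File "h.py", line 49, in f
    return np.concatenate(out)
           ~~~~~~~~~~~~~~^^^^^
ValueError: need at least one array to concatenate
```

View pics/l7.png

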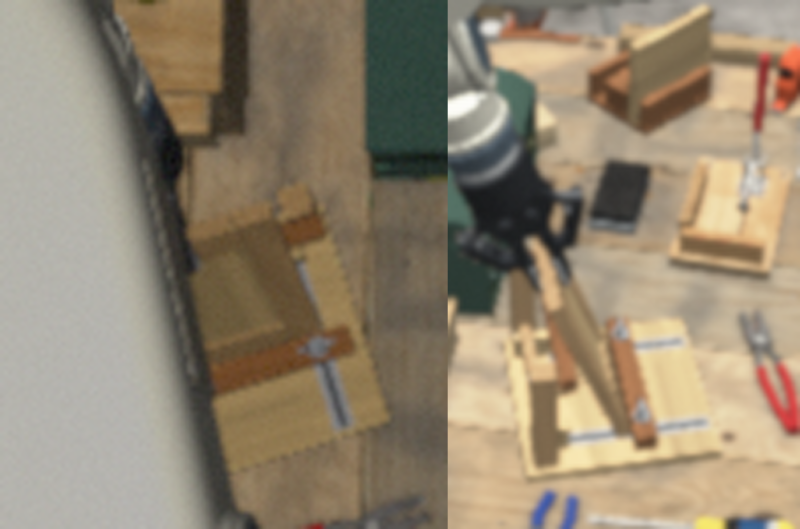

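Request:
arm_command(moves=[[[0.1, 0, 0.4], [0, 0, 0], 0], [[0, 0, 0], [0, 0, 0], 0], [[0, 0, 0], [0, 0, 0], 0.17], [[0, 0, 0], [0, 0, 0], 0.19], [[0, 0, 0], [0, 0, 0], 0.22], [[0, 0, 0], [0, 0, 0], 0.26], [[0, 0, 0], [0, 0, 0], 0.3], [[0, 0, 0], [0, 0, 0], 0.35]])

```text
t: 25.6
position: [560.2, 217.2, 181.0]
orientation: [2.992, 0.496, -0.551]
ft_force: [0.4, -0.1, -0.3]
finger_gap: 0.351
```

```bash
python3 st.py 1;python3 look.py 8
```

```text
t 25.6 yaw,tilt,roll [-0.21 20.88  0.09] front edge x-h -0.8 zb 20.19 y 0.57
F rack [ 0.39 -0.22 -0.27] M rack [-0.02  -0.306  0.004] tcp [ 42.9    3.07 180.96]
avg [-0.44  -0.143  0.127 -0.017 -0.307 -0.056] sd [0. 0. 0. 0. 0. 0.]
25.75 [560.32426644 217.23495416 180.92664702] (3, 3) [-0.39575372 -0.05947266 -0.06972478] [ 0.12775346 -0.29724299 -0.00377719] 0.3468012475057385 [ 0.245  0.623  0.422  1.732 -0.029  1.492]
```

View pics/l8.png

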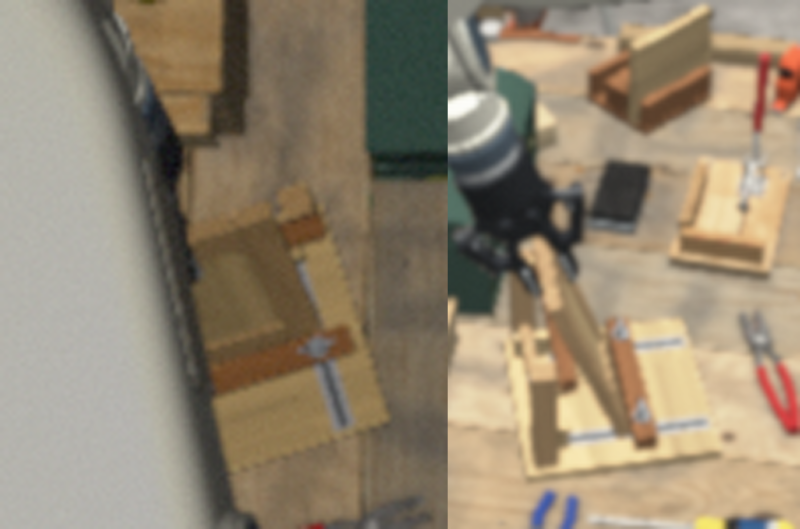

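Request:
arm_command(moves=[[[0, 0, -3], [0, 0, 0], 0.5], [[0, 0, -5], [0, 0, 0], 0.6], [[0, 0, -6], [0, 0, 0], 0.6], [[0, 0, -8], [0, 0, 0], 0.6], [[0, 0, -8], [0, 0, 0], 0.6], [[0, 0, -8], [0, 0, 0], 0.6], [[0, 0, -8], [0, 0, 0], 0.6], [[0, 0, -6], [0, 0, 0], 0.6]])

```text
t: 26.55
position: [578.2, 223.3, 230.3]
orientation: [2.992, 0.496, -0.55]
ft_force: [0.3, 0.1, 0.0]
finger_gap: 0.604
```

```bash
python3 st.py; python3 -c "
from station import *;print(sense()['joint_pos'])"; python3 - <<'E'
from plan import *
s,P,R=now()
T=[]
TR=Rdown(RACK[2]);dr=(R.inv()*TR).as_rotvec()
az=np.arctan2(P[1],P[0])
N=24
for i in range(1,N+1):
    u=min(1,i/10); v=max(0,(i-6)/(N-6))
    a=az-v*np.radians(50);r=np.hypot(*P[:2])-90*v
    T.append(([r*np.cos(a),r*np.sin(a),P[2]+60*min(1,i/8)],R*Rot.from_rotvec(dr*u)))
show(rows(P,R,T,.6))
E
```

```text
t 26.55 yaw,tilt,roll [-0.21 20.82  0.09] front edge x-h 18.36 zb 69.5 y 0.47
F rack [ 0.32 -0.01  0.01] M rack [-0.02  -0.276 -0.026] tcp [ 61.92   2.97 230.32]
[ 0.24702879  0.65662392  0.60863447  1.88518403 -0.02869097  1.49448699]
[[[-2.5,0,-7],[0,2,0],0.6],[[-2.5,0,-7],[0,2,0],0.6],[[-2.5,0,-7.5],[0,2,0],0.6],[[-1.5,0,-7],[0,2.5,0],0.6],[[-2,0,-7.5],[0,2,0],0.6],[[-1,0,-7],[0,2,0],0.6],[[-5.5,30,-7],[0,2,0],0.6],[[-7,29.5,-7],[0,2,0],0.6]]
[[[-7.5,29,0.5],[0,2,0],0.6],[[-8.5,28,0.5],[0,2.5,0],0.6],[[-10,28,0],[0,0,0],0.6],[[-11.5,26.5,0],[0,0,0],0.6],[[-12.5,26.5,0],[0,0,0],0.6],[[-13.5,25,0],[0,0,0],0.6],[[-15,24,0],[0,0,0],0.6],[[-16,23.5,0],[0,0,0],0.6]]
[[[-17,22.5,-0.5],[0,0,0],0.6],[[-17.5,21,0],[0,0,0],0.6],[[-19,20,0],[0,0,0],0.6],[[-19.5,19,0],[0,0,0],0.6],[[-20,18,0],[0,0,0],0.6],[[-21,16.5,0],[0,0,0],0.6],[[-21.5,15.5,0],[0,0,0],0.6],[[-22,14,0],[0,0,0],0.6]]
```

Request:
arm_command(moves=[[[-2.5, 0, -7], [0, 2, 0], 0.6], [[-2.5, 0, -7], [0, 2, 0], 0.6], [[-2.5, 0, -7.5], [0, 2, 0], 0.6], [[-1.5, 0, -7], [0, 2.5, 0], 0.6], [[-2, 0, -7.5], [0, 2, 0], 0.6], [[-1, 0, -7], [0, 2, 0], 0.6], [[-5.5, 30, -7], [0, 2, 0], 0.6], [[-7, 29.5, -7], [0, 2, 0], 0.6]])

```text
t: 27.35
position: [586.9, 163.4, 290.4]
orientation: [3.085, 0.514, -0.113]
ft_force: [0.0, 0.7, -0.3]
finger_gap: 0.603
```

Request:
arm_command(moves=[[[-7.5, 29, 0.5], [0, 2, 0], 0.6], [[-8.5, 28, 0.5], [0, 2.5, 0], 0.6], [[-10, 28, 0], [0, 0, 0], 0.6], [[-11.5, 26.5, 0], [0, 0, 0], 0.6], [[-12.5, 26.5, 0], [0, 0, 0], 0.6], [[-13.5, 25, 0], [0, 0, 0], 0.6], [[-15, 24, 0], [0, 0, 0], 0.6], [[-16, 23.5, 0], [0, 0, 0], 0.6]])

```text
t: 28.15
position: [565.1, -67.3, 289.8]
orientation: [-3.099, -0.514, -0.006]
ft_force: [0.7, 0.0, 0.0]
finger_gap: 0.599
```

Request:
arm_command(moves=[[[-17, 22.5, -0.5], [0, 0, 0], 0.6], [[-17.5, 21, 0], [0, 0, 0], 0.6], [[-19, 20, 0], [0, 0, 0], 0.6], [[-19.5, 19, 0], [0, 0, 0], 0.6], [[-20, 18, 0], [0, 0, 0], 0.6], [[-21, 16.5, 0], [0, 0, 0], 0.6], [[-21.5, 15.5, 0], [0, 0, 0], 0.6], [[-22, 14, 0], [0, 0, 0], 0.6]])

```text
t: 28.95
position: [462.9, -256.5, 289.8]
orientation: [3.099, 0.513, 0.006]
ft_force: [-0.4, 0.3, 0.5]
finger_gap: 0.597
```

```bash
python3 look.py 9
```

```text
29.05 [ 462.18498808 -257.48058264  289.89118862] (3, 3) [0.20803597 0.11384649 0.41484958] [-0.00609719 -0.06227119  0.01441653] 0.6034958923609186 [-0.668  0.21   0.104  1.462  0.002  0.577]
```

View pics/l9.png

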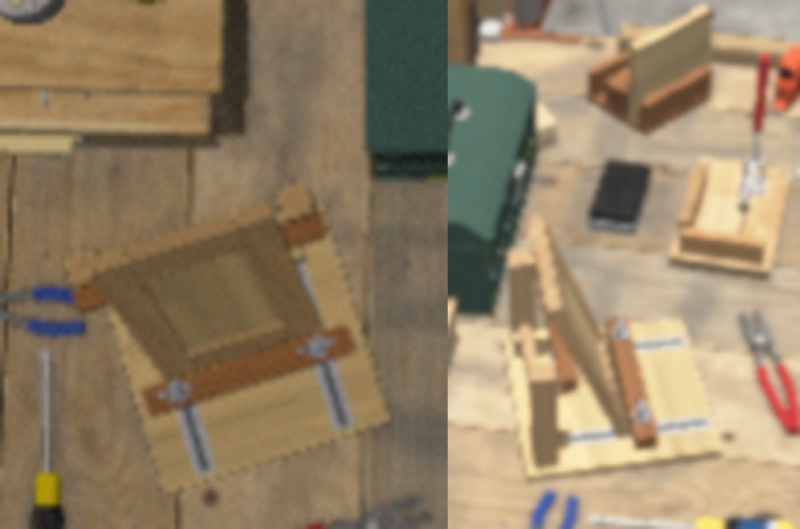

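```bash
cat > fin.py <<'E'
import sys
from plan import *
k=sys.argv[1];R0=pickle.load(open("fit0.pkl","rb"))[2]
C={"top":pickle.load(open(f"top{k}.pkl","rb")),"side":pickle.load(open(f"side{k}.pkl","rb"))}
C0={"top":pickle.load(open("top0.pkl","rb")),"side":pickle.load(open("side0.pkl","rb"))}
ER=[("top",(-110,-100,20),(-110,100,20)),("top",(-110,-100,20),(60,-100,20)),("top",(-110,100,20),(0,100,20)),("side",(-110,100,5),(90,100,5)),("side",(-110,-60,20),(-110,100,20))]
for nm,c in(("before",C0),("after",C)):
    p=refine(c,ER,R0[:3],rng=2);print("rack",nm,p.round(3),np.degrees(p[2]).round(2))
rk=p
def pl(p,L):
    c,s=np.cos(p[3]),np.sin(p[3]);L=np.array(L,float)
    Dm=Rot.from_euler('z',p[2])*Rot.from_euler('y',p[3])
    Lp=Dm.apply(L)+np.array([p[0]+7.5*c,p[1],20+7.5*s])
    return Rot.from_euler('z',rk[2]).apply(Lp)+np.array([rk[0],rk[1],0])
ED=[("top",(-7.5,-70,40),(-7.5,-70,200)),("top",(-7.5,70,40),(-7.5,70,200)),("top",(-7.5,-70,200),(-7.5,70,200)),("top",(7.5,-70,200),(7.5,35,200)),("top",(7.5,-70,200),(-7.5,-70,200))]
ES=[("side",(-7.5,70,40),(-7.5,70,200)),("side",(7.5,70,125),(7.5,70,200)),("side",(7.5,70,5),(7.5,70,70)),("side",(-7.5,-60,200),(-7.5,70,200)),("side",(-7.5,70,200),(7.5,70,200))]
for nm,E,c in(("top",ED,{"top":C["top"]}),("both",ED+ES,C)):
    p=refine(c,E,[-23.5,0,0,np.radians(21.1)],place=pl,verbose=nm=="both",rng=2.5);print(nm,"xf,y",p[:2].round(2),"yaw,tilt",np.degrees(p[2:]).round(2))
E
python3 fin.py 9
python3 - <<'E'
from h import *
t=pickle.load(open("top9.pkl","rb"))["pixels"];s=pickle.load(open("side9.pkl","rb"))["pixels"]
cv2.imwrite("pics/f1.png",cv2.resize(t[150:215,155:232],None,fx=10,fy=9,interpolation=cv2.INTER_CUBIC))
cv2.imwrite("pics/f2.png",cv2.resize(s[198:272,215:268],None,fx=9,fy=8,interpolation=cv2.INTER_CUBIC))
E
```

```text
rack before [5.21439e+02 2.01125e+02 3.32000e-01] 19.03
rack after [5.21309e+02 2.01100e+02 3.31000e-01] 18.98
top xf,y [-17.43  -0.3 ] yaw,tilt [ 0.59 18.48]
0 top (-7.5, -70, 40) (-7.5, -70, 200) 14 [-0.24  0.51]
1 top (-7.5, 70, 40) (-7.5, 70, 200) 12 [-0.14  0.14]
2 top (-7.5, -70, 200) (-7.5, 70, 200) 14 [0.29 0.11]
3 top (7.5, -70, 200) (7.5, 35, 200) 9 [0.33 0.43]
4 top (7.5, -70, 200) (-7.5, -70, 200) 14 [-0.24  0.36]
5 side (-7.5, 70, 40) (-7.5, 70, 200) 14 [-0.03  0.41]
6 side (7.5, 70, 125) (7.5, 70, 200) 14 [0.52 0.48]
7 side (7.5, 70, 5) (7.5, 70, 70) 14 [-0.06  0.16]
8 side (-7.5, -60, 200) (-7.5, 70, 200) 14 [-0.2   0.19]
9 side (-7.5, 70, 200) (7.5, 70, 200) 14 [0.02 0.15]
rms 0.4132289819067027
both xf,y [-22.66   0.5 ] yaw,tilt [-0.25 20.51]
```

View pics/f1.png

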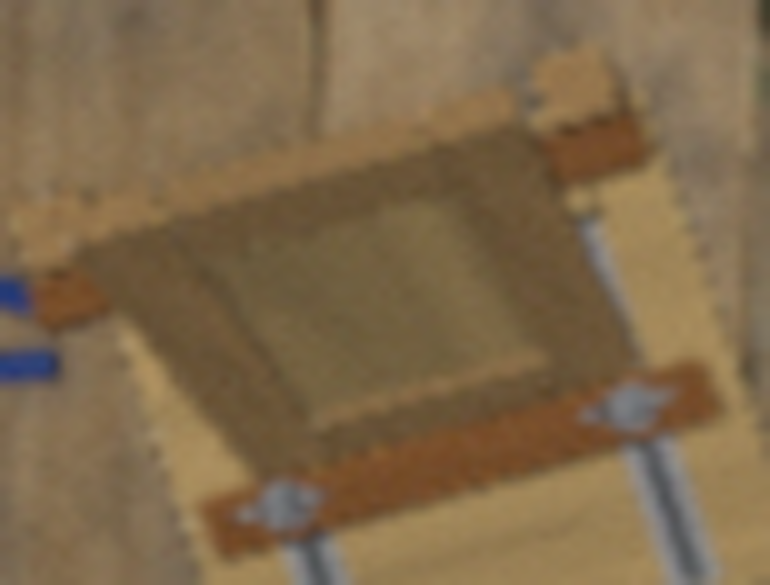

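View pics/f2.png

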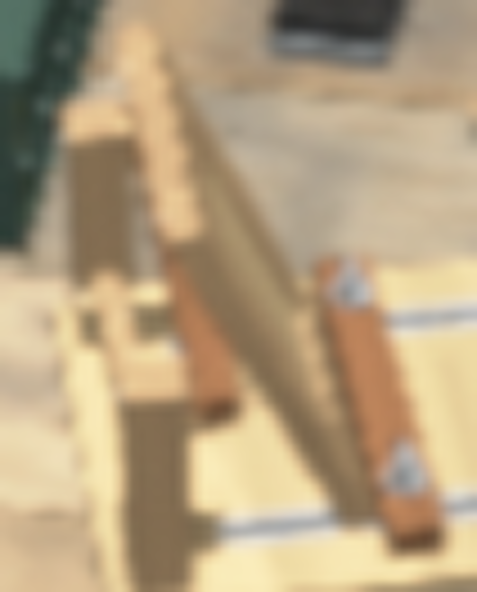

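```bash
python3 - <<'E'
from station import *
import pickle,numpy as np
c=read_camera("top");a=pickle.load(open("top9.pkl","rb"))["pixels"].astype(int)[145:240,145:245];print(np.abs(c["pixels"][145:240,145:245].astype(int)-a).mean())
s=sense();print(s["t"],s["ft_force"])
print(job_done())
E
```

```text
1.7928421052631578
29.1 [0.40186283 0.06717935 0.81705705]
the job is handed in; nothing more can be done
None
```

The door is standing on the finishing rack, framed face outward. Its lower front edge is against the heel bar and its back leans on the cross rail. I handed the job in at about 29 s, with the gripper open and well clear.

**How it went:** I pinched the door by its top edge, lifted it out of the stand and carried it over the rack. I then felt for the base, the heel bar and the rail in turn. While seating against the heel bar I corrected the door's yaw by 0.4° until the pressing force was centred along the edge. I backed the forces off to a few newtons before opening.

**What the last checks showed:**
- **Rack:** it shifted about 0.1 mm between the first and last pictures, which is within measurement error.
- **Centring:** the door is midway between the posts to within about 0.5 mm.
- **Lean:** the camera fit gives 20.5° and the arm read 20.9° just before release.
- **Squareness:** the fit using both cameras gives -0.25° to the rack, and the arm read -0.2°.
- **Plain panel and the things around:** in the last picture they look unmoved by eye. I did not measure them.

**What disagreed or stayed uncertain:**
- I felt the heel bar about 3 mm farther forward than the first camera fit placed it, and I trusted the contact.
- The fit from the top camera alone gave 18.5° lean and 0.6° yaw. The lean does not match the contact readings.
- While I backed off before releasing, the rail force briefly read near zero, so the door settled the last fraction of a degree onto the rail by itself.
- How snugly the door sits along the heel bar rests on force and moment readings, because the pictures are too coarse to show gaps under a millimetre.

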